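# Pack the toy lipsticks and click the carrying bar home

### The job

Tidy the toy jewellery: first move the gold hairbrush out of the purple tray and lay it flat on top of the wooden dressing table. Then lay every standing lipstick on its side in the tray, one to a groove (any groove, either end first), centred so that it rests on both supports, and finally put the purple carrying bar across the tray and press it straight down over the two gold hooks until both ends have clicked fully home. Leave the glass dome where it stands.

Things in the scene. Friction and masses are not known exactly. Their poses are not given: they have to be found in the camera images.
- case: open purple jewellery tray, fixed: base 130 (x) x 270 (y) x 6 mm, origin at the centre of its underside; four parallel grooves run along its x. Front and back lips (x = +-63 mm) are 18 mm high; end walls (y = +-110 mm, 5 mm thick) are 28 mm high, and 50 mm high over their middle 60 mm, where the bar rests
- seat (a point): point over the middle of the tray at z = 50 mm, axes as the tray's: where the origin of the carrying bar lies when the bar is fully home
- hook_left (a joint): bend of the gold snap hook at the tray's +y end (14 mm wide in x, 5 mm thick, y = +122.5 mm), rad: 0 relaxed, about 0.1 while the bar is forced over it (3 to 8 N a hook), under 0.02 after the click. Its barb points outwards (to y = +129 mm), catch at z = 57.5 mm, 1.5 mm over the seated bar's top; it slopes inwards to its top at z = 74 mm
- hook_right (a joint): the same hook at the -y end of the tray (mirror image, y = -122.5 mm)
- bar: purple carrying bar, 36 (x) x 269 (y) x 6 mm, about 90 g, with a gold rib on top to grip: 16 mm wide (x), 70 mm long (y), its top 36 mm over the bar's underside. Near each end a slot (22 mm in x, from y = 112 to 125.7 mm) goes over a hook; either way round fits. Origin: centre of its underside. It starts flat on the table
- bar_end_a (a point): point on the bar's underside, middle of its +y end piece (y = +130 mm)
- bar_end_b (a point): the same at the bar's -y end
- hairbrush: gold-coloured aluminium toy hairbrush, 140 mm long along its x, 14 mm thick (white bristle pad up, 17 mm there); handle 14 mm wide from x = -70 to +15 mm, head 30 mm wide from x = +15 to +70 mm. Origin: on its underside, in the handle near the balance point. It starts lying in the tray on the middle supports, along the grooves
- dresser: wooden doll's dressing table, fixed: top 120 (x, depth) x 200 (y) mm at z = 100 mm, with a mirror 110 mm wide and 80 mm tall standing along its +x edge (front face at x = +53 mm). Origin: centre of its underside
- dresser_top (a point): centre of the dressing table's top surface, axes as the table's
- dome: clear glass dome on a wooden base, 90 mm across, 107 mm tall, loose; origin: centre of its underside
- groove0 (a point): groove 0 (at y = -75 mm in the tray's frame): where the middle of a lipstick's axis lies when it rests in the groove (z = 34 mm); x axis along the groove. Each groove is an 18 mm gap between flat-topped lilac supports, 32 mm wide in y, tops at z = 27.7 mm, in two rows at x = -33 and +33 mm, each 10 mm thick in x; between the rows the tray is open down to its floor at z = 6 mm
- groove1 (a point): groove 1 (at y = -25 mm in the tray's frame): where the middle of a lipstick's axis lies when it rests in the groove (z = 34 mm); x axis along the groove
- groove2 (a point): groove 2 (at y = 25 mm in the tray's frame): where the middle of a lipstick's axis lies when it rests in the groove (z = 34 mm); x axis along the groove
- groove3 (a point): groove 3 (at y = 75 mm in the tray's frame): where the middle of a lipstick's axis lies when it rests in the groove (z = 34 mm); x axis along the groove
- lipstick0: toy lipstick, a round tube 22 mm across and 100 mm long, black below, red above, 35 g; starts standing upright on the table; may be absent. Origin: the middle of the tube; its z axis runs along the tube to the coloured end
- lipstick1: toy lipstick, a round tube 22 mm across and 100 mm long, black below, pink above, 35 g; starts standing upright on the table; may be absent. Origin: the middle of the tube; its z axis runs along the tube to the coloured end
- lipstick2: toy lipstick, a round tube 22 mm across and 100 mm long, black below, orange above, 35 g; starts standing upright on the table; may be absent. Origin: the middle of the tube; its z axis runs along the tube to the coloured end
- lipstick3: toy lipstick, a round tube 22 mm across and 100 mm long, black below, dark plum above, 35 g; starts standing upright on the table; may be absent. Origin: the middle of the tube; its z axis runs along the tube to the coloured end
Not all that is in view belongs to the job. Leave any green or turquoise look-alike of the hairbrush alone.

How it is judged:
On the way, in this order (a step that is already met when the one before it is completed fails the run):
1. the hairbrush lies at rest on the dressing table's top (x of hairbrush in the frame of dresser_top between -0.055 and 0.05 m and y of hairbrush in the frame of dresser_top between -0.085 and 0.085 m and z of hairbrush in the frame of dresser_top between -0.004 and 0.02 m and angle between the z axis of hairbrush and the z axis of dresser_top, either way round below 0.2 rad and linear speed of hairbrush below 0.03 m/s), for 0.2 s.
2. every lipstick lies at rest in a groove of the tray (((distance between lipstick0 and groove0 below 0.018 m and z of lipstick0 in the frame of groove0 between -0.005 and 0.006 m) or (distance between lipstick0 and groove1 below 0.018 m and z of lipstick0 in the frame of groove1 between -0.005 and 0.006 m) or (distance between lipstick0 and groove2 below 0.018 m and z of lipstick0 in the frame of groove2 between -0.005 and 0.006 m) or (distance between lipstick0 and groove3 below 0.018 m and z of lipstick0 in the frame of groove3 between -0.005 and 0.006 m)) and angle between lipstick0's own z axis and vertical between 1.43 and 1.71 rad and linear speed of each of lipstick0, lipstick1, lipstick2, lipstick3 below 0.03 m/s and ((distance between lipstick1 and groove0 below 0.018 m and z of lipstick1 in the frame of groove0 between -0.005 and 0.006 m) or (distance between lipstick1 and groove1 below 0.018 m and z of lipstick1 in the frame of groove1 between -0.005 and 0.006 m) or (distance between lipstick1 and groove2 below 0.018 m and z of lipstick1 in the frame of groove2 between -0.005 and 0.006 m) or (distance between lipstick1 and groove3 below 0.018 m and z of lipstick1 in the frame of groove3 between -0.005 and 0.006 m)) and angle between lipstick1's own z axis and vertical between 1.43 and 1.71 rad and ((distance between lipstick2 and groove0 below 0.018 m and z of lipstick2 in the frame of groove0 between -0.005 and 0.006 m) or (distance between lipstick2 and groove1 below 0.018 m and z of lipstick2 in the frame of groove1 between -0.005 and 0.006 m) or (distance between lipstick2 and groove2 below 0.018 m and z of lipstick2 in the frame of groove2 between -0.005 and 0.006 m) or (distance between lipstick2 and groove3 below 0.018 m and z of lipstick2 in the frame of groove3 between -0.005 and 0.006 m)) and angle between lipstick2's own z axis and vertical between 1.43 and 1.71 rad and ((distance between lipstick3 and groove0 below 0.018 m and z of lipstick3 in the frame of groove0 between -0.005 and 0.006 m) or (distance between lipstick3 and groove1 below 0.018 m and z of lipstick3 in the frame of groove1 between -0.005 and 0.006 m) or (distance between lipstick3 and groove2 below 0.018 m and z of lipstick3 in the frame of groove2 between -0.005 and 0.006 m) or (distance between lipstick3 and groove3 below 0.018 m and z of lipstick3 in the frame of groove3 between -0.005 and 0.006 m)) and angle between lipstick3's own z axis and vertical between 1.43 and 1.71 rad), for 0.2 s.
3. the bar is home over both hooks and both hooks have sprung back (z of bar_end_a in the frame of seat between -0.004 and 0.0035 m and z of bar_end_b in the frame of seat between -0.004 and 0.0035 m and horizontal distance between bar and seat below 0.01 m and value of joint each of hook_left, hook_right below 0.03 rad and linear speed of bar below 0.03 m/s), for 0.2 s.
At the end, for the whole second after the job is handed in: Brush flat at rest on the dressing table's top; each lipstick level in a groove, its middle within 18 mm of the groove's point; bar ends within 3.5 mm of seat height, bar middle within 10 mm of the seat point, hooks under 0.03 rad; all at rest (all of step 1 and all of step 2 and all of step 3); the robot touches nothing.
It fails at once if the glass dome is moved more than 30 mm (distance of dome from where it was at the start of the episode above 0.03 m).
Of lipstick0, lipstick1, lipstick2, lipstick3 only 3 to 4 are there at a start; the rules pass over those that are not, and their reading is None.
At some moment in a run one of bar may be knocked a few centimetres aside while the robot is not near it.
Once in a run the grip may slacken for a moment while it holds something.
It also fails if it takes over 208 s, if anything falls off the work surface, if the arm or the gripper's body presses on something with over 40 N, if the wrist force passes 120 N, or if a joint passes its speed limit or range.

### The arm

A 6-joint arm with a two-finger parallel gripper is mounted at the origin on the work surface. World frame = base frame: x ahead of the robot, y to its left, z up, the work surface at z = 0. Lengths are in m, angles in rad, forces in N, time in s.
With the tool pointing down it reaches from about 0.425 to 0.95 m from the base axis. Payload 3.5 kg.
Tool frame: the origin (TCP) lies at the very end of the fingers, on their centre line; the grasp point (between the pads) lies 19 mm behind it; z points along the fingers, y is the line along which they close (so a half turn about z gives the same grasp; the last joint's range is limited). The gripper opens to 85 mm and grips with 20 to 120 N. Pads are 22 mm wide; open, the fingers measure 114 mm over their backs; the gripper's body (76 mm by 85 mm) begins 54 mm behind the grasp point. The pads swing forward as they close: fully open they stand 13 mm farther back than shut.
Start: joints at [-1.255, 0.286, 1.577, -0, 1.279, -0.15], TCP at [0.303, -0.603, 0.231] pointing down, gripper open.
Joint ranges: [-2.77, 2.77], [-0.9, 2.22], [0.21, 2.48], [-1.53, 4.67], [0.24, 2.81], [-2.84, 2.84]. Speed limits (rad/s): [2.79, 2.79, 3.14, 3.14, 3.14, 3.14].

### API

Orientations are given as a unit quaternion [x, y, z, w].
In Python, from plant import get_state, read_camera, sign_off, recognise gives the robot as it stands.
- The arm moves only by the tool arm_command, never from a script. Its argument "steps" is a list of rows, each an object with "translation": the shift along the tool's x, y, z scaled (see below), a list of three; "twist": the turn, a rotation vector about the tool's x, y, z scaled (see below), a list of three; "fingers": the opening, from -1 (shut) to 1 (fully open). In form: [{"translation": [x, y, z], "twist": [rx, ry, rz], "fingers": fingers}, ...]. A call has 1 to 5 rows; each row is the pose to reach, as a shift and turn from the pose commanded when the call began, along the tool's axes at that moment; what a row does not reach only later rows make up. The controller multiplies each number of a shift by 75 cm and each number of a turn by 60 degrees. A row lasts 1/8 s, in which the tool goes at most 62.5 mm and 10.7 degrees, less where a joint would pass 70% of its speed; a pose out of reach is approached as far as the arm can. A call with a number of a shift or a turn outside -1 to 1 is refused whole. A call with a gripper value outside its range is refused whole. The fingers move at their own pace and stop on an object; "grip_force" is the grip in N (left out, the last holds). Time passes only in rows, so rows that repeat a pose let the fingers close. It gives the time, the measured TCP pose, the force, the opening and the grip force at its end, in the units of the state.
- get_state(): the state, without advancing time (a new reading comes with each control period).
- read_camera(name): name is "scene" or "top" or "wrist"; returns a dict with "pixels" (480x640x3 uint8, red, green, blue), "K" (3x3 intrinsics, pixels), "k1" (the pictures are not rectified: a ray, as slopes to the right and down, at radius r is drawn at 1 + k1 r^2 times it, then the intrinsics apply), "R" (3x3) and "t" (3): a world point X has camera coordinates R X + t; the wrist camera has in their place "T_tool_cam" (4x4, takes a point from camera to tool coordinates, whose origin is the TCP and whose axes are the flange's). Camera axes: x right, y down, z forward; pixel columns grow to the right and rows downward; lengths in m; the calibration is good to about 2 mm. A picture is of the moment at which its call begins: read the wrist's pose just before it. There is no depth.
- sign_off(): hands the job in; it is judged then, once.
Trained networks look in a picture, given as the dict that the camera call returned (one of the last four; its "shot" number tells which), for a name from the list of things; names that differ only in an ending like _2 or _b are one class to them, and where a whole thing is asked for, a point or a joint stands for the part that bears it (a point fixed in the world has none). Each returns a list of dicts, best first, with "conf" (0 to 1); they miss things now and then, are a little off and sometimes report something else, mostly with a low value. They report only what shows in the picture. A call takes as long as a camera call. They do not tell look-alikes from the thing itself.
- recognise(picture, query): "point" ([row, column] in pixels, amid what is visible of it).
The state is a dict: "time": time; "qpos": joint angles; "dq": joint speeds; "joint_efforts": joint torques, N m; "eef_pos": TCP position; "tcp_rot": TCP orientation; "contact_force": force on the tool from outside, world axes, zero at the start; "wrist_torque": the same for the moment, N m; "opening": opening from 0.0 (shut) to 1.0 (fully open); "finger_force": force on a finger pad.
Only numpy, scipy, OpenCV 4.12 (cv2) and the standard library are available. Lean on these libraries where they do the work, as an engineer would, in place of code of your own. Each camera call takes 0.05 s, during which the arm holds its last target. There are 200 camera calls.

## Working session

There is one attempt and no reset: what is moved stays moved. The work goes in short steps, Python scripts to look and compute and a tool call to move; the robot and the scene stay as the last step left them, time stands still between calls to the robot, and variables do not carry over. Pictures are saved under pics/ and viewed, at most 14 in all, crops included, and the job is handed in when it is done.

Besides the shell and the picture viewer there is one more tool, called after "Call:" by a JSON object that holds its "api" and its "payload". arm_command: Moves the arm, as the interface text tells. Shifts and turns lie within -1 to 1; 1 stands for 75 cm of shift or 60 degrees of turn. Its arguments: {"type":"object","properties":{"steps":{"type":"array"},"grip_force":{"type":"number"}},"required":["steps"]}

```bash
ls; mkdir -p pics; cat > h.py <<'E'
import numpy as np, cv2, pickle
from plant import get_state, read_camera, sign_off, recognise
from scipy.spatial.transform import Rotation as Rn
def save(p,n): cv2.imwrite('pics/'+n+'.png',p['pixels'][:,:,::-1])
def ext(p,s=None):
    if 'R' in p and p['R'] is not None: return np.array(p['R']),np.array(p['t'])
    T=np.array(p['T_tool_cam']); Rt=Rn.from_quat(s['tcp_rot']).as_matrix()
    Rwc=Rt@T[:3,:3]; c=Rt@T[:3,3]+s['eef_pos']
    return Rwc.T,-Rwc.T@c
def ray(p,rc,s=None):
    K=np.array(p['K']); R,t=ext(p,s)
    d=np.array([(rc[1]-K[0,2])/K[0,0],(rc[0]-K[1,2])/K[1,1]]); u=d.copy()
    for _ in range(20): u=d/(1+p['k1']*(u@u))
    return -R.T@t, R.T@np.array([u[0],u[1],1])
def atz(p,rc,z,s=None):
    c,d=ray(p,rc,s); return c+d*(z-c[2])/d[2]
def proj(p,X,s=None):
    R,t=ext(p,s);K=np.array(p['K']); X=np.atleast_2d(X)@R.T+t
    u=X[:,:2]/X[:,2:]; u=u*(1+p['k1']*(u**2).sum(1,keepdims=True))
    return np.c_[u[:,1]*K[1,1]+K[1,2],u[:,0]*K[0,0]+K[0,2]]
def tri(rs):
    A=np.zeros((3,3));b=np.zeros(3)
    for c,d in rs:
        d=d/np.linalg.norm(d);P=np.eye(3)-np.outer(d,d);A+=P;b+=P@c
    return np.linalg.solve(A,b)
def st():
    s=get_state(); print('t',round(s['time'],2),'pos',np.round(s['eef_pos'],4),'rot',np.round(s['tcp_rot'],4),'q',np.round(s['qpos'],2),'F',np.round(s['contact_force'],1),'op',round(s['opening'],3)); return s
def rel(target,R=None):
    """shift/twist numbers to bring TCP to target (world), rotation matrix R"""
    s=get_state(); R0=Rn.from_quat(s['tcp_rot'])
    tr=R0.inv().apply(np.array(target)-s['eef_pos'])/0.75
    tw=(R0.inv()*Rn.from_matrix(R)).as_rotvec()/np.radians(60) if R is not None else np.zeros(3)
    print('translation',np.round(tr,4),'twist',np.round(tw,4))
def down(yaw):
    """tool down, finger-closing axis (tool y) at world angle yaw"""
    y=np.array([np.cos(yaw),np.sin(yaw),0]);z=np.array([0,0,-1.]);return np.c_[np.cross(y,z),y,z]
E
cat > a.py <<'E'
from h import *
s=st()
a=read_camera('scene');b=read_camera('top')
for p,n in((a,'scene'),(b,'top')):
    save(p,n); print(n,'cam at',-np.array(p['R']).T@p['t'],p['k1'],p['K'][0][0])
    for q in ['case','hook_left','bar','hairbrush','dresser','dome','lipstick0','lipstick1','lipstick2','lipstick3']:
        print(q,[(np.round(r['point']).astype(int).tolist(),round(r['conf'],2)) for r in recognise(p,q)[:4]])
print(get_state()['time'])
E
python3 a.py
```

```text
pics
t 0.0 pos [ 0.303  -0.6024  0.2299] rot [ 9.730e-01  2.308e-01 -1.000e-04 -1.200e-03] q [-1.26  0.29  1.58  0.    1.28 -0.15] F [-0.8 -0.6 -0.7] op 1.001
scene cam at [ 1.18890767 -0.13664428  0.88442594] -0.12731859689474168 561.8195146064287
case [([249, 433], 0.81)]
hook_left [([219, 500], 0.55)]
bar [([324, 307], 0.93), ([280, 131], 0.27)]
hairbrush [([183, 431], 0.77), ([246, 442], 0.68), ([316, 471], 0.55)]
dresser [([227, 212], 0.61), ([280, 131], 0.6)]
dome [([221, 148], 0.63), ([241, 434], 0.61), ([278, 127], 0.22)]
lipstick0 [([228, 211], 0.92), ([222, 288], 0.86), ([215, 332], 0.77), ([218, 500], 0.51)]
lipstick1 [([228, 211], 0.92), ([222, 288], 0.86), ([215, 332], 0.77), ([218, 500], 0.51)]
lipstick2 [([228, 211], 0.92), ([222, 288], 0.86), ([215, 332], 0.77), ([218, 500], 0.51)]
lipstick3 [([228, 211], 0.92), ([222, 288], 0.86), ([215, 332], 0.77), ([218, 500], 0.51)]
top cam at [ 0.35295225 -0.03267878  0.88177903] -0.030770838089374943 439.32081554948223
case [([225, 209], 0.63)]
hook_left []
bar [([181, 359], 0.89)]
hairbrush [([148, 220], 0.92), ([210, 204], 0.69), ([304, 174], 0.63), ([271, 303], 0.47)]
dresser [([180, 359], 0.36)]
dome [([339, 487], 0.6)]
lipstick0 [([303, 424], 0.78), ([271, 304], 0.51)]
lipstick1 [([303, 424], 0.78), ([271, 304], 0.51)]
lipstick2 [([303, 424], 0.78), ([271, 304], 0.51)]
lipstick3 [([303, 424], 0.78), ([271, 304], 0.51)]
1.1
```

View pics/scene.png

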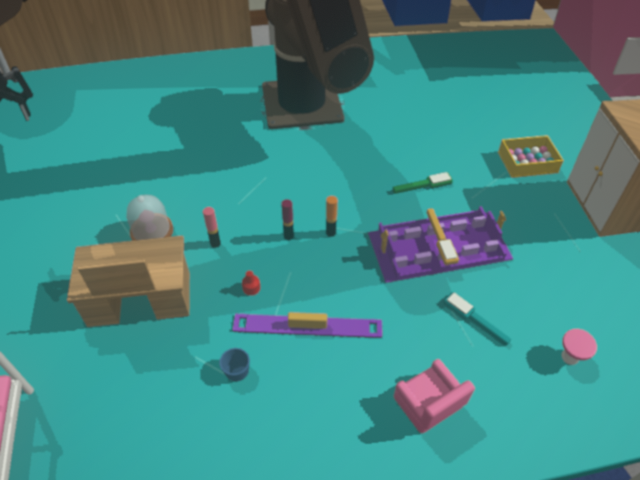

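View pics/top.png

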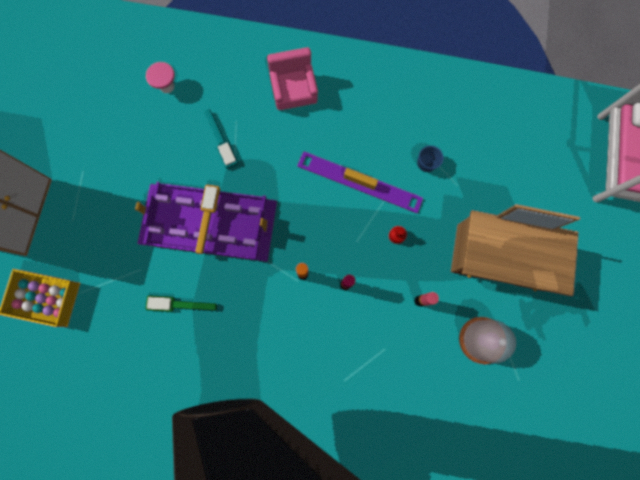

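```bash
python3 - <<'E'
import cv2,numpy as np
t=cv2.imread('pics/top.png');s=cv2.imread('pics/scene.png')
def c(i,r,q):
    o=cv2.resize(i[r:r+100,q:q+133],(400,300),interpolation=cv2.INTER_CUBIC)
    for k in range(0,100,20): cv2.putText(o,str(r+k),(0,k*3+4),0,.35,(255,255,255),1);cv2.line(o,(0,k*3),(8,k*3),(255,255,255),1)
    for k in range(0,133,20): cv2.putText(o,str(q+k),(k*3,10),0,.35,(255,255,255),1);cv2.line(o,(k*3,12),(k*3,18),(255,255,255),1)
    return o
cv2.imwrite('pics/c1.png',np.vstack([np.hstack([c(t,175,142),c(t,200,450)]),np.hstack([c(s,195,375),c(s,230,62)])]))
E
```

```text
(no output)
```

View pics/c1.png

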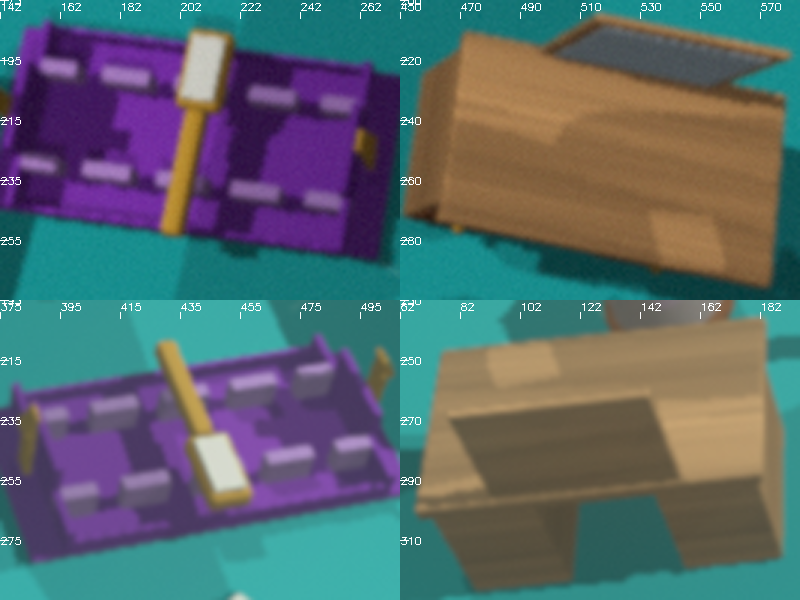

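```bash
cat > b.py <<'E'
from h import *
from scipy.optimize import least_squares
a=read_camera('scene');b=read_camera('top')
pickle.dump((a,b),open('ab.pkl','wb'))
ys=[.09575,.05,-.05,-.09575]
Tb=np.array([[229.3,154.7],[231.7,177.3],[239,227],[241,249.3],[197.3,161.3],[200.3,183.7],[207.3,232.7],[209.3,254]])
Ts=np.array([[217.7,480],[221,459.3],[229.3,413.3],[232.3,393.3],[242.3,492.3],[246.3,471.7],[254,423.7],[258.3,401.7]])
P=np.array([[x,y,.0277] for x in(-.033,.033) for y in ys])
D=np.array([[.06,.1,.1],[.06,-.1,.1],[-.06,-.1,.1],[-.06,.1,.1]])
Db=np.array([[211,471.7],[231.7,578.3],[296,574],[272,463.7]])
def tf(v,P): return P@Rn.from_euler('z',v[2]).as_matrix().T+np.array([v[0],v[1],0])
for nm,obs in (('tray both',[(b,Tb,P),(a,Ts,P)]),('tray top',[(b,Tb,P)]),('tray scene',[(a,Ts,P)]),('dresser',[(b,Db,D)])):
    r=least_squares(lambda v:np.concatenate([(proj(p,tf(v,X))-o).ravel() for p,o,X in obs]),[.4,.2 if 'tray' in nm else -.35,-.1])
    print(nm,np.round(r.x,4),'rms',np.sqrt(np.mean(r.fun**2)))
for n,sc,tp,z in (('pink',[228,211],[300,427],.05),('plum',[222,288],[282,348],.05),('orange',[215,332],[271,303],.05),('brush',[246,442],[210,204],.04),('bar',[324,307],[181,359],.02),('dome',[221,148],[339,487],.05)):
    print(n,tri([ray(a,sc),ray(b,tp)]).round(4),atz(a,sc,z).round(4)[:2],atz(b,tp,z).round(4)[:2])
E
python3 b.py
```

```text
tray both [0.5169 0.2154 0.06  ] rms 1.0460929208086291
tray top [0.516  0.2127 0.0613] rms 0.3615169915685026
tray scene [0.5173 0.2182 0.0594] rms 0.4412357365702643
dresser [ 0.5531 -0.3867 -0.0117] rms 0.7111919635267238
pink [ 0.4408 -0.2388  0.0478] [ 0.4435 -0.236 ] [ 0.4403 -0.2408]
plum [ 0.446  -0.0864  0.0454] [ 0.4506 -0.0838] [ 0.4452 -0.089 ]
orange [0.4492 0.0016 0.0548] [0.4451 0.0055] [ 0.4493 -0.0013]
brush [0.5347 0.2167 0.023 ] [0.5481 0.206 ] [0.5317 0.2154]
bar [ 0.6619 -0.0767  0.0066] [ 0.6701 -0.0767] [ 0.6571 -0.077 ]
dome [ 0.3911 -0.3665  0.0347] [ 0.4056 -0.362 ] [ 0.3903 -0.3608]
```

```bash
python3 - <<'E'
from h import *
st(); rel([.517,.215,.27],down(-1.51))
print(read_camera('wrist')['T_tool_cam'])
E
```

```text
t 1.2 pos [ 0.3032 -0.6031  0.2313] rot [ 0.973   0.2308  0.     -0.    ] q [-1.25  0.29  1.58  0.    1.28 -0.15] F [-0.3  0.1  0.5] op 1.001
translation [ 0.7446 -0.8465 -0.0515] twist [-0.     -0.      0.3867]
[[ 2.61208649e-04 -9.48772381e-01 -3.15960284e-01  8.16147439e-02]
 [ 9.99999930e-01  3.31888829e-04 -1.69889467e-04 -5.58108710e-04]
 [ 2.66050123e-04 -3.15960218e-01  9.48772402e-01 -1.42265553e-01]
 [ 0.00000000e+00  0.00000000e+00  0.00000000e+00  1.00000000e+00]]
```

Call:
{"api": "arm_command", "payload": {"steps": [{"translation": [0.248,-0.282,-0.017],"twist": [0,0,0],"fingers": 1},{"translation": [0.248,-0.282,-0.017],"twist": [0,0,0],"fingers": 1},{"translation": [0.248,-0.282,-0.017],"twist": [0,0,0],"fingers": 1},{"translation": [0.248,-0.282,-0.017],"twist": [0,0,0],"fingers": 1},{"translation": [0.248,-0.282,-0.017],"twist": [0,0,0],"fingers": 1}]}}

```text
time: 1.88
eef_pos: [0.3748, -0.3279, 0.2444]
tcp_rot: [0.973, 0.232, 0.0, 0.0]
contact_force: [0.3, -0.9, -0.5]
opening: 0.998
finger_force: 0.0
```

Call:
{"api": "arm_command", "payload": {"steps": [{"translation": [0.248,-0.282,-0.017],"twist": [0,0,0],"fingers": 1},{"translation": [0.248,-0.282,-0.017],"twist": [0,0,0],"fingers": 1},{"translation": [0.248,-0.282,-0.017],"twist": [0,0,0],"fingers": 1},{"translation": [0.248,-0.282,-0.017],"twist": [0,0,0],"fingers": 1},{"translation": [0.248,-0.282,-0.017],"twist": [0,0,0],"fingers": 1}]}}

```text
time: 2.5
eef_pos: [0.4458, -0.0554, 0.2574]
tcp_rot: [0.973, 0.232, 0.001, 0.0]
contact_force: [-0.0, -0.5, 0.3]
opening: 1.0
finger_force: 0.0
```

Call:
{"api": "arm_command", "payload": {"steps": [{"translation": [0.248,-0.282,-0.017],"twist": [0,0,0.387],"fingers": 1},{"translation": [0.248,-0.282,-0.017],"twist": [0,0,0.387],"fingers": 1},{"translation": [0.248,-0.282,-0.017],"twist": [0,0,0.387],"fingers": 1},{"translation": [0.248,-0.282,-0.017],"twist": [0,0,0.387],"fingers": 1},{"translation": [0.248,-0.282,-0.017],"twist": [0,0,0.387],"fingers": 1}]}}

```text
time: 3.12
eef_pos: [0.517, 0.2169, 0.27]
tcp_rot: [1.0, 0.031, 0.0, -0.0]
contact_force: [0.6, -0.7, -0.5]
opening: 1.0
finger_force: 0.0
```

```bash
cat > w.py <<'E'
from h import *
import sys
s=st(); p=read_camera('wrist'); save(p,sys.argv[1]); pickle.dump((s,p),open('w.pkl','wb'))
for q in sys.argv[2:]: print(q,[(np.round(r['point']).astype(int).tolist(),round(r['conf'],2)) for r in recognise(p,q)[:6]])
E
python3 w.py w1 hairbrush
```

```text
t 3.12 pos [0.517  0.2169 0.27  ] rot [ 9.995e-01  3.080e-02  5.000e-04 -1.000e-04] q [ 0.22  0.01  1.82 -0.    1.32  1.73] F [ 0.6 -0.7 -0.5] op 1.0
hairbrush [([45, 332], 0.98), ([330, 294], 0.79), ([174, 326], 0.56), ([278, 510], 0.16)]
```

View pics/w1.png

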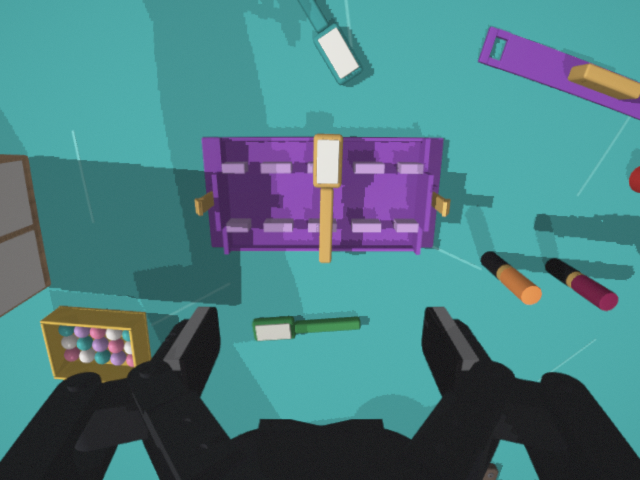

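```bash
cat > c.py <<'E'
from h import *
from scipy.optimize import least_squares
s,p=pickle.load(open('w.pkl','rb'))
im=p['pixels'].astype(int)
m=((im.min(2)>105)&(im[:,:,2]>im[:,:,1]+15)&(im[:,:,0]>im[:,:,1]+5)).astype(np.uint8)
n,l,stt,c=cv2.connectedComponentsWithStats(m)
for i in range(1,n):
    if stt[i,4]>40: print(stt[i],c[i].round(1))
ys=[.09575,.05,-.05,-.09575]
P=np.array([[x,y,.0277] for x in(-.033,.033) for y in ys])
O=np.array([[226,238],[226,278],[226.5,367],[226,406],[168,234],[168,276],[168,370],[168,411]])
def tf(v,P): return P@Rn.from_euler('z',v[2]).as_matrix().T+np.array([v[0],v[1],0])
r=least_squares(lambda v:(proj(p,tf(v,P),s)-O).ravel(),[.517,.215,.06]);print(r.x.round(4),r.fun.round(1))
for rc in ([258,325.5],[195,326.5]): print('handle',atz(p,rc,.0417,s).round(4))
for rc in ([138,328],[186,327]): print('pad',atz(p,rc,.0447,s).round(4))
E
python3 c.py
```

```text
[261 163  30  11 299] [276.2 167.9]
[307 163   6  11  58] [309.8 168.1]
[355 163  30  11 308] [369.2 168.3]
[398 163  26  11 250] [410.1 168.4]
[222 164  22   9 197] [232.6 168. ]
[394 220  25  13 243] [406.  227.3]
[264 223  29   9 253] [277.6 227. ]
[308 223  11  10 107] [312.9 227.4]
[352 223  29  10 288] [366.1 227.5]
[227 226  21   6 101] [236. 229.]
[ 74 327  10  11  82] [ 78.4 331.7]
[ 90 328  12  23 153] [ 95.3 340.1]
[108 341  13  24 149] [113.5 353.9]
[126 355   7  11  51] [129.3 360.4]
[0.5177 0.2156 0.0604] [ 0.7 -0.7  0.7 -0.2  0.3  0.   0.9  1.6 -0.6 -1.  -0.7 -0.3 -0.5 -0.5
 -0.2  1.1]
handle [0.453  0.2082 0.0417]
handle [0.5238 0.2119 0.0417]
pad [0.582  0.2143 0.0447]
pad [0.5339 0.2121 0.0447]
```

Call:
{"api": "arm_command", "payload": {"steps": [{"translation": [0.001,0.007,0.2],"twist": [0,0,0],"fingers": 0.2},{"translation": [0.001,0.007,0.28],"twist": [0,0,0],"fingers": 0.2},{"translation": [0.001,0.007,0.333],"twist": [0,0,0],"fingers": 0.2},{"translation": [0.001,0.007,0.333],"twist": [0,0,0],"fingers": 0.2},{"translation": [0.001,0.007,0.333],"twist": [0,0,0],"fingers": 0.2}], "grip_force": 60}}

```text
time: 3.85
eef_pos: [0.5125, 0.2075, 0.0141]
tcp_rot: [1.0, 0.03, -0.007, 0.001]
contact_force: [-0.5, -0.1, 0.1]
opening: 0.601
finger_force: 0.0
```

Call:
{"api": "arm_command", "payload": {"steps": [{"translation": [0,0,0],"twist": [0,0,0],"fingers": -1},{"translation": [0,0,0],"twist": [0,0,0],"fingers": -1},{"translation": [0,0,0],"twist": [0,0,0],"fingers": -1},{"translation": [0,0,0],"twist": [0,0,0],"fingers": -1},{"translation": [0,0,0],"twist": [0,0,0],"fingers": -1}]}}

```text
time: 4.47
eef_pos: [0.521, 0.2099, 0.0242]
tcp_rot: [1.0, 0.03, 0.004, -0.001]
contact_force: [-0.4, -0.6, 7.5]
opening: 0.149
finger_force: 59.8
```

Call:
{"api": "arm_command", "payload": {"steps": [{"translation": [0,0,-0.05],"twist": [0,0,0],"fingers": -1},{"translation": [0,0,-0.12],"twist": [0,0,0],"fingers": -1},{"translation": [0,0,-0.2],"twist": [0,0,0],"fingers": -1},{"translation": [0,0,-0.28],"twist": [0,0,0],"fingers": -1},{"translation": [0,0,-0.3],"twist": [0,0,0],"fingers": -1}]}}

```text
time: 5.1
eef_pos: [0.5203, 0.2099, 0.2527]
tcp_rot: [1.0, 0.03, 0.006, -0.001]
contact_force: [0.1, -0.1, -0.3]
opening: 0.15
finger_force: 58.9
```

```bash
python3 - <<'E'
from h import *
s=st(); v=np.array([.5531,-.3867,-.0117]);c,n=np.cos(v[2]),np.sin(v[2])
t=[v[0]-.02*c,v[1]-.02*n,.25]; rel(t,down(v[2])); print(t)
E
```

```text
t 5.1 pos [0.5203 0.2099 0.2527] rot [ 0.9995  0.0304  0.0064 -0.0011] q [0.2  0.01 1.84 0.   1.27 1.71] F [ 0.1 -0.1 -0.3] op 0.15
translation [-0.0313  0.7948  0.0017] twist [ 0.0078 -0.0112 -1.4307]
[np.float64(0.5331013688843844), np.float64(-0.3864660053386734), 0.25]
```

```bash
cat >> h.py <<'E'
def plan(wps, s=None):
    """wps: list of (pos, R); prints per-call numbers, each from the previous waypoint"""
    s=s or get_state(); p0=np.array(s['eef_pos']); R0=Rn.from_quat(s['tcp_rot'])
    for p,R in wps:
        R1=Rn.from_matrix(R); d=np.array(p)-p0; w=(R0.inv()*R1).as_rotvec()
        n=max(np.linalg.norm(d)/.0625, np.degrees(np.linalg.norm(w))/10.7)
        print(np.round(p,3),'T',np.round(R0.inv().apply(d)/.75,4).tolist(),'W',np.round(w/np.radians(60),4).tolist(),'rows>=%.1f'%n)
        p0,R0=np.array(p),R1
def mid(a,b,f):
    """interpolated waypoint"""
    w=(Rn.from_matrix(a[1]).inv()*Rn.from_matrix(b[1])).as_rotvec()
    return (np.array(a[0])*(1-f)+np.array(b[0])*f,(Rn.from_matrix(a[1])*Rn.from_rotvec(w*f)).as_matrix())
E
python3 - <<'E'
from h import *
s=st(); a=(s['eef_pos'],down(-1.51)); b=([.533,-.386,.25],down(-.0117))
plan([mid(a,b,.34),mid(a,b,.67),b,(np.array(b[0])-[0,0,.12],b[1])])
E
```

```text
t 5.1 pos [0.5203 0.2099 0.2527] rot [ 0.9995  0.0304  0.0064 -0.0011] q [0.2  0.01 1.84 0.   1.27 1.71] F [ 0.1 -0.1 -0.3] op 0.15
[0.525 0.007 0.252] T [-0.0107, 0.27, 0.0006] W [0.0014, -0.0125, -0.4865] rows>=3.2
[ 0.529 -0.189  0.251] T [-0.1368, 0.2237, 0.0012] W [0.0, 0.0, -0.4722] rows>=3.1
[ 0.533 -0.386  0.25 ] T [-0.2266, 0.132, 0.0012] W [0.0, 0.0, -0.4722] rows>=3.1
[ 0.533 -0.386  0.13 ] T [0.0, 0.0, 0.16] W [0.0, 0.0, 0.0] rows>=1.9
```

Call:
{"api": "arm_command", "payload": {"steps": [{"translation": [-0.0107,0.27,0.0006],"twist": [0,0,-0.4865],"fingers": -1},{"translation": [-0.0107,0.27,0.0006],"twist": [0,0,-0.4865],"fingers": -1},{"translation": [-0.0107,0.27,0.0006],"twist": [0,0,-0.4865],"fingers": -1},{"translation": [-0.0107,0.27,0.0006],"twist": [0,0,-0.4865],"fingers": -1},{"translation": [-0.0107,0.27,0.0006],"twist": [0,0,-0.4865],"fingers": -1}]}}

```text
time: 5.72
eef_pos: [0.5216, 0.0049, 0.2442]
tcp_rot: [0.96, 0.279, -0.0, -0.0]
contact_force: [-0.3, 0.5, -0.2]
opening: 0.148
finger_force: 58.9
```

Call:
{"api": "arm_command", "payload": {"steps": [{"translation": [-0.1368,0.2237,0.0012],"twist": [0,0,-0.4722],"fingers": -1},{"translation": [-0.1368,0.2237,0.0012],"twist": [0,0,-0.4722],"fingers": -1},{"translation": [-0.1368,0.2237,0.0012],"twist": [0,0,-0.4722],"fingers": -1},{"translation": [-0.1368,0.2237,0.0012],"twist": [0,0,-0.4722],"fingers": -1},{"translation": [-0.1368,0.2237,0.0012],"twist": [0,0,-0.4722],"fingers": -1}]}}

```text
time: 6.35
eef_pos: [0.5262, -0.1898, 0.2431]
tcp_rot: [0.862, 0.506, 0.0, -0.001]
contact_force: [-1.0, 0.1, 0.1]
opening: 0.149
finger_force: 58.9
```

Call:
{"api": "arm_command", "payload": {"steps": [{"translation": [-0.2266,0.132,0.0012],"twist": [0,0,-0.4722],"fingers": -1},{"translation": [-0.2266,0.132,0.0012],"twist": [0,0,-0.4722],"fingers": -1},{"translation": [-0.2266,0.132,0.0012],"twist": [0,0,-0.4722],"fingers": -1},{"translation": [-0.2266,0.132,0.0012],"twist": [0,0,-0.4722],"fingers": -1},{"translation": [-0.2266,0.132,0.0012],"twist": [0,0,-0.4722],"fingers": -1}]}}

```text
time: 6.98
eef_pos: [0.531, -0.3849, 0.2421]
tcp_rot: [0.711, 0.703, 0.0, -0.001]
contact_force: [-0.3, 0.3, -0.7]
opening: 0.15
finger_force: 58.9
```

```bash
python3 w.py w2 hairbrush dresser dome bar lipstick0; python3 - <<'E'
from h import *
s,p=pickle.load(open('w.pkl','rb'))
D=[[x,y,.1] for x in(-.06,.06) for y in (-.1,.1)]
v=np.array([.5531,-.3867,-.0117]);print(proj(p,np.array(D)@Rn.from_euler('z',v[2]).as_matrix().T+[v[0],v[1],0],s).round())
E
```

```text
t 6.97 pos [ 0.531  -0.3849  0.2421] rot [ 7.113e-01  7.029e-01  5.000e-04 -8.000e-04] q [-0.78  0.24  1.62  0.    1.29 -0.77] F [-0.3  0.3 -0.7] op 0.15
hairbrush [([252, 320], 0.63), ([40, 207], 0.59)]
dresser [([184, 386], 0.82)]
dome [([188, 180], 0.79)]
bar [([11, 431], 0.56)]
lipstick0 [([42, 206], 0.67)]
[[331. 279.]
 [ 98. 270.]
 [330. 410.]
 [ 99. 430.]]
```

View pics/w2.png

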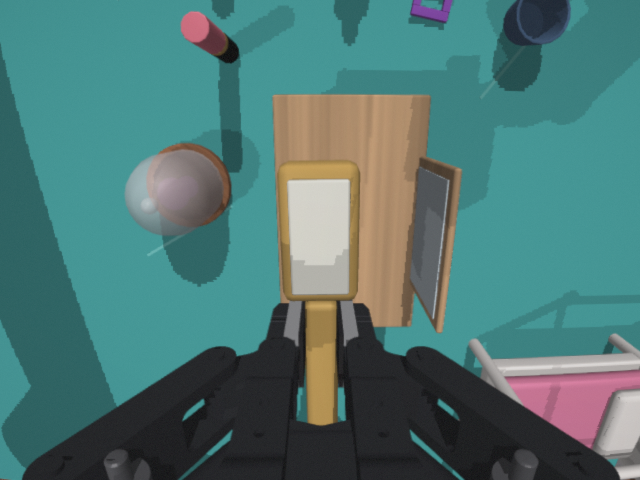

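Call:
{"api": "arm_command", "payload": {"steps": [{"translation": [0,0,0.07],"twist": [0,0,0],"fingers": -1},{"translation": [0,0,0.13],"twist": [0,0,0],"fingers": -1},{"translation": [0,0,0.165],"twist": [0,0,0],"fingers": -1},{"translation": [0,0,0.178],"twist": [0,0,0],"fingers": -1},{"translation": [0,0,0.18],"twist": [0,0,0],"fingers": -1}]}}

```text
time: 7.9
eef_pos: [0.5306, -0.3864, 0.1079]
tcp_rot: [0.711, 0.703, 0.0, 0.0]
contact_force: [0.5, 0.1, 0.5]
opening: 0.15
finger_force: 58.9
```

Call:
{"api": "arm_command", "payload": {"steps": [{"translation": [0,0,0],"twist": [0,0,0],"fingers": -1},{"translation": [0,0,0],"twist": [0,0,0],"fingers": -1},{"translation": [0,0,0],"twist": [0,0,0],"fingers": -1},{"translation": [0,0,0],"twist": [0,0,0],"fingers": -1}]}}

```text
time: 8.4
eef_pos: [0.5305, -0.3867, 0.108]
tcp_rot: [0.711, 0.703, -0.0, 0.0]
contact_force: [-0.3, 0.1, -0.3]
opening: 0.148
finger_force: 58.9
```

Call:
{"api": "arm_command", "payload": {"steps": [{"translation": [0,0,0.004],"twist": [0,0,0],"fingers": -1},{"translation": [0,0,0.007],"twist": [0,0,0],"fingers": -1},{"translation": [0,0,0.007],"twist": [0,0,0],"fingers": -1}]}}

```text
time: 8.78
eef_pos: [0.5301, -0.3864, 0.1017]
tcp_rot: [0.711, 0.703, 0.0, -0.001]
contact_force: [0.0, 0.2, 0.5]
opening: 0.146
finger_force: 58.9
```

Call:
{"api": "arm_command", "payload": {"steps": [{"translation": [0,0,0],"twist": [0,0,0],"fingers": -0.4},{"translation": [0,0,0],"twist": [0,0,0],"fingers": -0.1},{"translation": [0,0,0],"twist": [0,0,0],"fingers": -0.1},{"translation": [0,0,0],"twist": [0,0,0],"fingers": -0.1}]}}

```text
time: 9.28
eef_pos: [0.5304, -0.3867, 0.1024]
tcp_rot: [0.711, 0.703, 0.0, 0.0]
contact_force: [0.4, 0.4, -0.6]
opening: 0.453
finger_force: 0.0
```

Call:
{"api": "arm_command", "payload": {"steps": [{"translation": [0,0,-0.05],"twist": [0,0,0],"fingers": -0.1},{"translation": [0,0,-0.11],"twist": [0,0,0],"fingers": -0.1},{"translation": [0,0,-0.18],"twist": [0,0,0],"fingers": -0.1},{"translation": [0,0,-0.2],"twist": [0,0,0],"fingers": -0.1}]}}

```text
time: 9.78
eef_pos: [0.5318, -0.388, 0.2579]
tcp_rot: [0.711, 0.703, 0.0, 0.004]
contact_force: [0.3, 0.9, -0.1]
opening: 0.451
finger_force: 0.0
```

```bash
python3 w.py w3 hairbrush lipstick0 dome; python3 - <<'E'
from h import *
s,p=pickle.load(open('w.pkl','rb'))
im=cv2.resize(p['pixels'],(400,300))
q=read_camera('top'); im2=q['pixels'][190:340,380:580]; im2=cv2.resize(im2,(400,300))
cv2.imwrite('pics/c2.png',np.hstack([im,im2])[:,:,::-1])
E
```

```text
t 9.78 pos [ 0.5318 -0.388   0.2579] rot [0.7112 0.7029 0.     0.0043] q [-0.78  0.23  1.6   0.    1.31 -0.77] F [ 0.3  0.9 -0.1] op 0.451
hairbrush [([188, 318], 0.69)]
lipstick0 [([39, 210], 0.97)]
dome [([181, 184], 0.78)]
```

View pics/c2.png

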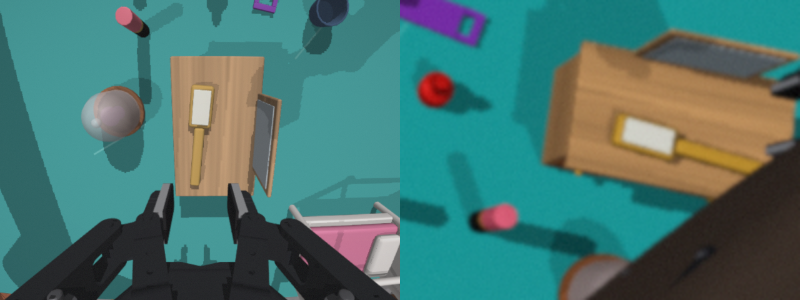

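```bash
cat >> h.py <<'E'
sq=np.sqrt(.5)
def tilt(phi,cam_up):
    """tool leaning 45 deg, body on side phi (world az); camera above or below the fingers"""
    h=np.array([np.cos(phi),np.sin(phi),0]);u=np.array([0,0,1.]);z=-(h+u)*sq
    x=(u-h)*sq if cam_up else (h-u)*sq
    return np.c_[x,np.cross(z,x),z]
def at(m,R,back=0.): return np.array(m)+(.019-back)*R[:,2]
E
python3 - <<'E'
from h import *
s,p=pickle.load(open('w.pkl','rb'))
print('pink',atz(p,[39,210],.05,s),'dome',atz(p,[181,184],.05,s))
a,b=pickle.load(open('ab.pkl','rb'));print('red',atz(b,[235,398],.02),atz(a,[284,251],.02))
m=[.441,-.240,.05];R=tilt(.2,True)
c=(s['eef_pos'],down(-.0117)); e=(at(m,R,.13)+[0,0,.06],R)
print(e[0]); plan([mid(c,e,.25),mid(c,e,.5),mid(c,e,.75),e])
E
```

```text
pink [ 0.43681271 -0.23549438  0.05      ] dome [ 0.39866706 -0.36192242  0.05      ]
red [ 0.56037314 -0.17298709  0.02      ] [ 0.56821628 -0.16886933  0.02      ]
[ 0.5179243  -0.22440667  0.18848885]
[ 0.528 -0.347  0.241] T [0.0516, -0.0021, 0.0121] W [0.1637, 0.1306, -0.401] rows>=2.5
[ 0.525 -0.306  0.223] T [0.0473, 0.0211, 0.029] W [0.1661, 0.1342, -0.4009] rows>=2.5
[ 0.521 -0.265  0.206] T [0.0295, 0.0427, 0.0289] W [0.1661, 0.1342, -0.4009] rows>=2.5
[ 0.518 -0.224  0.188] T [0.005, 0.0547, 0.0227] W [0.1661, 0.1342, -0.4009] rows>=2.5
```

Call:
{"api": "arm_command", "payload": {"steps": [{"translation": [0.0516,-0.0021,0.0121],"twist": [0.1637,0.1306,-0.401],"fingers": 0.6},{"translation": [0.0516,-0.0021,0.0121],"twist": [0.1637,0.1306,-0.401],"fingers": 0.6},{"translation": [0.0516,-0.0021,0.0121],"twist": [0.1637,0.1306,-0.401],"fingers": 0.6},{"translation": [0.0516,-0.0021,0.0121],"twist": [0.1637,0.1306,-0.401],"fingers": 0.6}]}}

```text
time: 10.52
eef_pos: [0.5289, -0.3472, 0.24]
tcp_rot: [0.545, 0.831, -0.011, -0.11]
contact_force: [0.6, 0.8, 0.0]
opening: 0.798
finger_force: 0.0
```

Call:
{"api": "arm_command", "payload": {"steps": [{"translation": [0.0473,0.0211,0.029],"twist": [0.1661,0.1342,-0.4009],"fingers": 0.6},{"translation": [0.0473,0.0211,0.029],"twist": [0.1661,0.1342,-0.4009],"fingers": 0.6},{"translation": [0.0473,0.0211,0.029],"twist": [0.1661,0.1342,-0.4009],"fingers": 0.6},{"translation": [0.0473,0.0211,0.029],"twist": [0.1661,0.1342,-0.4009],"fingers": 0.6}]}}

```text
time: 11.02
eef_pos: [0.5256, -0.3065, 0.224]
tcp_rot: [0.349, 0.912, -0.022, -0.213]
contact_force: [-0.1, 0.4, 0.6]
opening: 0.797
finger_force: 0.0
```

Call:
{"api": "arm_command", "payload": {"steps": [{"translation": [0.0295,0.0427,0.0289],"twist": [0.1661,0.1342,-0.4009],"fingers": 0.6},{"translation": [0.0295,0.0427,0.0289],"twist": [0.1661,0.1342,-0.4009],"fingers": 0.6},{"translation": [0.0295,0.0427,0.0289],"twist": [0.1661,0.1342,-0.4009],"fingers": 0.6},{"translation": [0.0295,0.0427,0.0289],"twist": [0.1661,0.1342,-0.4009],"fingers": 0.6}]}}

```text
time: 11.52
eef_pos: [0.5222, -0.2658, 0.2074]
tcp_rot: [0.133, 0.943, -0.032, -0.304]
contact_force: [0.5, -0.4, -0.9]
opening: 0.801
finger_force: 0.0
```

Call:
{"api": "arm_command", "payload": {"steps": [{"translation": [0.005,0.0547,0.0227],"twist": [0.1661,0.1342,-0.4009],"fingers": 0.6},{"translation": [0.005,0.0547,0.0227],"twist": [0.1661,0.1342,-0.4009],"fingers": 0.6},{"translation": [0.005,0.0547,0.0227],"twist": [0.1661,0.1342,-0.4009],"fingers": 0.6},{"translation": [0.005,0.0547,0.0227],"twist": [0.1661,0.1342,-0.4009],"fingers": 0.6},{"translation": [0.005,0.0547,0.0227],"twist": [0.1661,0.1342,-0.4009],"fingers": 0.6}]}}

```text
time: 12.15
eef_pos: [0.5188, -0.226, 0.1912]
tcp_rot: [-0.09, 0.92, -0.04, -0.379]
contact_force: [-0.6, -0.1, 0.1]
opening: 0.802
finger_force: 0.0
```

```bash
python3 w.py w4 lipstick0
```

```text
t 12.15 pos [ 0.5188 -0.226   0.1912] rot [-0.0898  0.9203 -0.04   -0.3788] q [-0.41  0.47  1.54 -0.43  1.78 -2.12] F [-0.6 -0.1  0.1] op 0.802
lipstick0 [([322, 599], 0.97), ([263, 326], 0.9), ([295, 502], 0.6)]
```

View pics/w4.png

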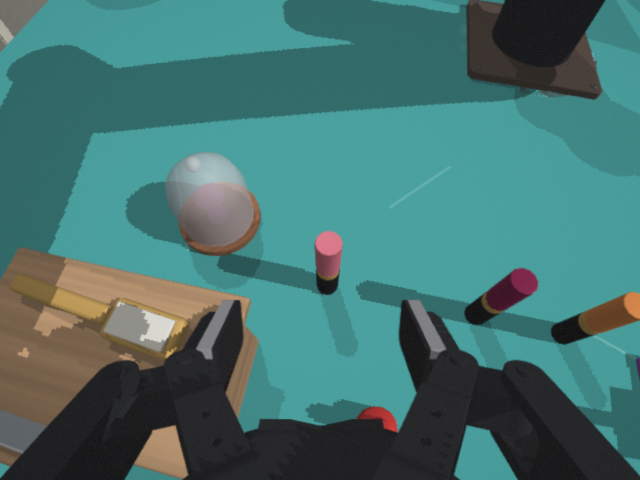

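```bash
python3 - <<'E'
from h import *
s,p=pickle.load(open('w.pkl','rb'))
for n,t,m in (('pink',[241,328.5],[263,327.5]),('plum',[281,523],[297,502]),('orange',[306,632],[322,599])):
    print(n,atz(p,t,.1,s).round(4),atz(p,m,.05,s).round(4))
m=np.r_[atz(p,[263,327.5],.05,s)[:2],.05];R=tilt(.2,True)
print(proj(p,[m+[0,0,.05],m,m-[0,0,.05]],s).round(0).tolist())
plan([(at(m,R,.1),R),(at(m,R,0.0),R)])
E
```

```text
pink [ 0.4406 -0.2352  0.1   ] [ 0.4384 -0.2358  0.05  ]
plum [ 0.4452 -0.0861  0.1   ] [ 0.4408 -0.0794  0.05  ]
orange [ 0.4499 -0.0021  0.1   ] [0.4481 0.0069 0.05  ]
[[238.0, 328.0], [263.0, 328.0], [282.0, 327.0]]
[ 0.495 -0.224  0.107] T [-0.0565, 0.0092, 0.1016] W [-0.0018, 0.0036, -0.0051] rows>=1.4
[ 0.425 -0.238  0.037] T [-0.0, 0.0, 0.1333] W [0.0, 0.0, 0.0] rows>=1.6
```

Call:
{"api": "arm_command", "payload": {"steps": [{"translation": [-0.0565,0.0092,0.1016],"twist": [-0.0018,0.0036,-0.0051],"fingers": 0.6},{"translation": [-0.0565,0.0092,0.1016],"twist": [-0.0018,0.0036,-0.0051],"fingers": 0.6},{"translation": [-0.0565,0.0092,0.1016],"twist": [-0.0018,0.0036,-0.0051],"fingers": 0.6},{"translation": [-0.0565,0.0092,0.1016],"twist": [-0.0018,0.0036,-0.0051],"fingers": 0.6}]}}

```text
time: 12.75
eef_pos: [0.4955, -0.2245, 0.1085]
tcp_rot: [-0.093, 0.919, -0.039, -0.38]
contact_force: [-0.7, 0.1, 0.3]
opening: 0.798
finger_force: 0.0
```

Call:
{"api": "arm_command", "payload": {"steps": [{"translation": [0,0,0.04],"twist": [0,0,0],"fingers": 0.3},{"translation": [0,0,0.09],"twist": [0,0,0],"fingers": 0.3},{"translation": [0,0,0.12],"twist": [0,0,0],"fingers": 0.3},{"translation": [0,0,0.132],"twist": [0,0,0],"fingers": 0.3},{"translation": [0,0,0.132],"twist": [0,0,0],"fingers": 0.3}]}}

```text
time: 13.38
eef_pos: [0.4246, -0.2318, 0.037]
tcp_rot: [-0.093, 0.919, -0.033, -0.383]
contact_force: [-4.1, 19.0, -0.2]
opening: 0.651
finger_force: 0.0
```

Call:
{"api": "arm_command", "payload": {"steps": [{"translation": [0,0,0],"twist": [0,0,0],"fingers": -1},{"translation": [0,0,0],"twist": [0,0,0],"fingers": -1},{"translation": [0,0,0],"twist": [0,0,0],"fingers": -1},{"translation": [0,0,0],"twist": [0,0,0],"fingers": -1},{"translation": [0,0,0],"twist": [0,0,0],"fingers": -1}]}}

```text
time: 14.0
eef_pos: [0.4283, -0.2349, 0.0398]
tcp_rot: [-0.093, 0.92, -0.037, -0.38]
contact_force: [0.8, 16.9, 7.1]
opening: 0.238
finger_force: 58.4
```

```bash
python3 w.py w5
```

```text
t 14.0 pos [ 0.4283 -0.2349  0.0398] rot [-0.093   0.9196 -0.0372 -0.3798] q [-0.48  0.53  1.8  -0.46  1.48 -2.05] F [ 0.8 16.9  7.1] op 0.238
```

View pics/w5.png

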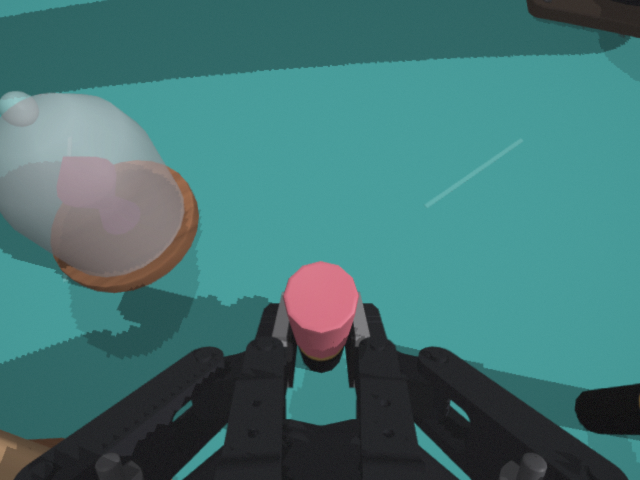

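```bash
cat >> h.py <<'E'
TR=np.array([.5177,.2155,.0602])
def tray(P): return Rn.from_euler('z',TR[2]).apply(P)+[TR[0],TR[1],0]
def carry(p0,phi0,p1,phi1,n=4):
    out=[]
    for k in range(1,n+1):
        f=k/n; out.append((np.array(p0)*(1-f)+np.array(p1)*f, tilt(phi0+(phi1-phi0)*f,True)@Rn.from_euler('z',np.pi*f).as_matrix()))
    return out
GY=[-.075,-.025,.025,.075]
E
python3 - <<'E'
from h import *
s=st();p=np.array(s['eef_pos']);R=tilt(.2,True);Rp=tilt(TR[2],False)
g=tray([0,GY[3],.034]); print(g)
up=p+[0.01,.03,.19]
plan([(p+[0,.012,.015],R),(up,R)]+carry(up,.2,at(g,Rp,.10)+[0,0,.05],TR[2])+[(at(g,Rp)+[0,0,.05],Rp)])
E
```

```text
t 14.05 pos [ 0.4282 -0.2349  0.0398] rot [-0.093   0.9196 -0.0372 -0.3798] q [-0.48  0.52  1.8  -0.46  1.48 -2.05] F [ 1.1 15.9  6.6] op 0.238
[0.51318773 0.29036414 0.034     ]
[ 0.428 -0.223  0.055] T [0.0118, 0.0157, -0.0164] W [0.0011, 0.0022, 0.002] rows>=0.3
[ 0.438 -0.205  0.23 ] T [0.1524, 0.0209, -0.1776] W [0.0, 0.0, 0.0] rows>=2.8
[ 0.471 -0.08   0.208] T [-0.0748, 0.1542, -0.033] W [-0.0224, 0.0093, 0.7736] rows>=4.3
[0.504 0.044 0.186] T [0.0607, 0.161, -0.0292] W [-0.0093, 0.0224, 0.7736] rows>=4.3
[0.537 0.169 0.163] T [0.1591, 0.067, -0.0253] W [0.0093, 0.0224, 0.7736] rows>=4.3
[0.57  0.294 0.141] T [0.1586, -0.0695, -0.0213] W [0.0224, 0.0093, 0.7736] rows>=4.3
[0.5   0.29  0.071] T [-0.0, 0.0, 0.1333] W [0.0, -0.0, 0.0] rows>=1.6
```

Call:
{"api": "arm_command", "payload": {"steps": [{"translation": [0.0118,0.0157,-0.0164],"twist": [0,0,0],"fingers": -1},{"translation": [0.0118,0.0157,-0.0164],"twist": [0,0,0],"fingers": -1}]}}

```text
time: 14.3
eef_pos: [0.428, -0.2262, 0.0544]
tcp_rot: [-0.093, 0.92, -0.04, -0.379]
contact_force: [0.4, -0.8, 0.4]
opening: 0.236
finger_force: 58.7
```

Call:
{"api": "arm_command", "payload": {"steps": [{"translation": [0.1524,0.0209,-0.1776],"twist": [0,0,0],"fingers": -1},{"translation": [0.1524,0.0209,-0.1776],"twist": [0,0,0],"fingers": -1},{"translation": [0.1524,0.0209,-0.1776],"twist": [0,0,0],"fingers": -1},{"translation": [0.1524,0.0209,-0.1776],"twist": [0,0,0],"fingers": -1}]}}

```text
time: 14.8
eef_pos: [0.4386, -0.2093, 0.2325]
tcp_rot: [-0.092, 0.921, -0.041, -0.377]
contact_force: [-0.7, -0.5, 0.2]
opening: 0.241
finger_force: 58.8
```

Call:
{"api": "arm_command", "payload": {"steps": [{"translation": [-0.0748,0.1542,-0.033],"twist": [-0.0224,0.0093,0.7736],"fingers": -1},{"translation": [-0.0748,0.1542,-0.033],"twist": [-0.0224,0.0093,0.7736],"fingers": -1},{"translation": [-0.0748,0.1542,-0.033],"twist": [-0.0224,0.0093,0.7736],"fingers": -1},{"translation": [-0.0748,0.1542,-0.033],"twist": [-0.0224,0.0093,0.7736],"fingers": -1},{"translation": [-0.0748,0.1542,-0.033],"twist": [-0.0224,0.0093,0.7736],"fingers": -1}]}}

```text
time: 15.42
eef_pos: [0.4683, -0.0831, 0.2034]
tcp_rot: [0.282, 0.879, -0.176, -0.342]
contact_force: [0.1, 0.6, 0.3]
opening: 0.239
finger_force: 58.9
```

Call:
{"api": "arm_command", "payload": {"steps": [{"translation": [0.0607,0.161,-0.0292],"twist": [-0.0093,0.0224,0.7736],"fingers": -1},{"translation": [0.0607,0.161,-0.0292],"twist": [-0.0093,0.0224,0.7736],"fingers": -1},{"translation": [0.0607,0.161,-0.0292],"twist": [-0.0093,0.0224,0.7736],"fingers": -1},{"translation": [0.0607,0.161,-0.0292],"twist": [-0.0093,0.0224,0.7736],"fingers": -1},{"translation": [0.0607,0.161,-0.0292],"twist": [-0.0093,0.0224,0.7736],"fingers": -1}]}}

```text
time: 16.05
eef_pos: [0.5011, 0.0415, 0.1812]
tcp_rot: [0.609, 0.694, -0.289, -0.253]
contact_force: [-0.8, -0.3, -1.7]
opening: 0.244
finger_force: 59.0
```

```bash
python3 - <<'E'
from h import *
s=st();Rp=tilt(TR[2],False);g=tray([0,GY[3],.034])
w=carry([.438,-.205,.23],.2,at(g,Rp,.10)+[0,0,.05],TR[2]);print(Rn.from_matrix(w[1][1]).as_quat())
plan(w[2:]+[(at(g,Rp)+[0,0,.05],Rp)])
E
```

```text
t 16.05 pos [0.5011 0.0415 0.1812] rot [ 0.6091  0.6939 -0.289  -0.2531] q [-0.05  0.41  1.65 -0.14  1.86 -0.17] F [-0.8 -0.3 -1.7] op 0.244
[ 0.60943379  0.69436579 -0.28761573 -0.25243574]
[0.537 0.169 0.163] T [0.1624, 0.066, -0.033] W [0.0066, 0.0243, 0.7731] rows>=4.3
[0.57  0.294 0.141] T [0.1587, -0.0694, -0.0213] W [0.0224, 0.0093, 0.7736] rows>=4.3
[0.5   0.29  0.071] T [-0.0, 0.0, 0.1333] W [0.0, -0.0, 0.0] rows>=1.6
```

Call:
{"api": "arm_command", "payload": {"steps": [{"translation": [0.1624,0.066,-0.033],"twist": [0.0066,0.0243,0.7731],"fingers": -1},{"translation": [0.1624,0.066,-0.033],"twist": [0.0066,0.0243,0.7731],"fingers": -1},{"translation": [0.1624,0.066,-0.033],"twist": [0.0066,0.0243,0.7731],"fingers": -1},{"translation": [0.1624,0.066,-0.033],"twist": [0.0066,0.0243,0.7731],"fingers": -1},{"translation": [0.1624,0.066,-0.033],"twist": [0.0066,0.0243,0.7731],"fingers": -1}]}}

```text
time: 16.68
eef_pos: [0.5371, 0.1691, 0.1636]
tcp_rot: [0.836, 0.394, -0.36, -0.129]
contact_force: [-1.1, -0.4, -0.5]
opening: 0.242
finger_force: 59.0
```

Call:
{"api": "arm_command", "payload": {"steps": [{"translation": [0.1587,-0.0694,-0.0213],"twist": [0.0224,0.0093,0.7736],"fingers": -1},{"translation": [0.1587,-0.0694,-0.0213],"twist": [0.0224,0.0093,0.7736],"fingers": -1},{"translation": [0.1587,-0.0694,-0.0213],"twist": [0.0224,0.0093,0.7736],"fingers": -1},{"translation": [0.1587,-0.0694,-0.0213],"twist": [0.0224,0.0093,0.7736],"fingers": -1},{"translation": [0.1587,-0.0694,-0.0213],"twist": [0.0224,0.0093,0.7736],"fingers": -1}]}}

```text
time: 17.3
eef_pos: [0.57, 0.2938, 0.1414]
tcp_rot: [0.923, 0.027, -0.383, 0.012]
contact_force: [0.1, -0.1, -0.7]
opening: 0.24
finger_force: 59.0
```

```bash
python3 w.py w6; python3 - <<'E'
from h import *
st();Rp=tilt(TR[2],False);g=tray([0,GY[3],.034])
plan([(at(g,Rp)+[0,0,.05],Rp),(at(g,Rp)+[0,0,.004],Rp)])
E
```

```text
t 17.3 pos [0.57   0.2938 0.1414] rot [ 0.9234  0.0274 -0.3826  0.0119] q [0.26 0.71 1.29 0.15 1.91 1.77] F [ 0.1 -0.1 -0.7] op 0.24
t 17.35 pos [0.57   0.2936 0.1415] rot [ 0.9234  0.0271 -0.3826  0.0119] q [0.26 0.71 1.3  0.15 1.91 1.77] F [ 0.   0.3 -0.6] op 0.239
[0.5   0.29  0.071] T [0.0006, -0.0003, 0.1332] W [0.0002, 0.0003, -0.0016] rows>=1.6
[0.5   0.29  0.025] T [0.0434, 0.0, 0.0434] W [0.0, 0.0, 0.0] rows>=0.7
```

View pics/w6.png

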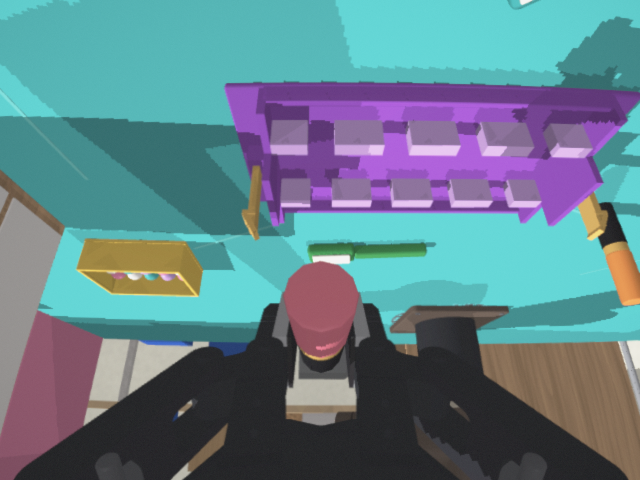

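Call:
{"api": "arm_command", "payload": {"steps": [{"translation": [0,0,0.06],"twist": [0,0,0],"fingers": -1},{"translation": [0,0,0.12],"twist": [0,0,0],"fingers": -1},{"translation": [0.0006,0,0.133],"twist": [0,0,0],"fingers": -1},{"translation": [0.0006,0,0.133],"twist": [0,0,0],"fingers": -1},{"translation": [0.0006,0,0.133],"twist": [0,0,0],"fingers": -1}]}}

```text
time: 17.98
eef_pos: [0.5025, 0.2903, 0.074]
tcp_rot: [0.924, 0.029, -0.38, 0.01]
contact_force: [-0.4, 0.6, 0.9]
opening: 0.237
finger_force: 59.0
```

Call:
{"api": "arm_command", "payload": {"steps": [{"translation": [0.015,0,0.015],"twist": [0,0,0],"fingers": -1},{"translation": [0.03,0,0.03],"twist": [0,0,0],"fingers": -1},{"translation": [0.0385,0,0.0385],"twist": [0,0,0],"fingers": -1},{"translation": [0.0434,0,0.0434],"twist": [0,0,0],"fingers": -1},{"translation": [0.0434,0,0.0434],"twist": [0,0,0],"fingers": -1}]}}

```text
time: 18.6
eef_pos: [0.5004, 0.2902, 0.0264]
tcp_rot: [0.924, 0.029, -0.382, 0.011]
contact_force: [-0.0, 0.1, 0.9]
opening: 0.238
finger_force: 59.4
```

```bash
python3 - <<'E'
from h import *
s=st();Rp=Rn.from_quat(s['tcp_rot']).as_matrix();m=s['eef_pos']-.019*Rp[:,2]
print('grasp pt in tray',Rn.from_euler('z',-TR[2]).apply(m-[TR[0],TR[1],0]))
E
```

```text
t 18.6 pos [0.5004 0.2902 0.0264] rot [ 0.9237  0.0293 -0.3819  0.0109] q [0.28 0.73 1.51 0.16 1.68 1.74] F [-0.   0.1  0.9] op 0.238
grasp pt in tray [0.00062335 0.07563419 0.03989607]
```

Call:
{"api": "arm_command", "payload": {"steps": [{"translation": [0.0025,0,0.0025],"twist": [0,0,0],"fingers": -1},{"translation": [0.0045,0,0.0045],"twist": [0,0,0],"fingers": -1},{"translation": [0.0045,0,0.0045],"twist": [0,0,0],"fingers": -1},{"translation": [0.0045,0,0.0045],"twist": [0,0,0],"fingers": -1}]}}

```text
time: 19.1
eef_pos: [0.5008, 0.2904, 0.0257]
tcp_rot: [0.923, 0.03, -0.383, 0.01]
contact_force: [-3.4, -2.6, 11.4]
opening: 0.241
finger_force: 59.8
```

Call:
{"api": "arm_command", "payload": {"steps": [{"translation": [0,0,0],"twist": [0,0,0],"fingers": -0.4},{"translation": [0,0,0],"twist": [0,0,0],"fingers": -0.25},{"translation": [0,0,0],"twist": [0,0,0],"fingers": -0.25},{"translation": [0,0,0],"twist": [0,0,0],"fingers": -0.25}]}}

```text
time: 19.6
eef_pos: [0.5013, 0.2882, 0.0248]
tcp_rot: [0.923, 0.03, -0.382, 0.013]
contact_force: [-1.3, -7.3, 10.0]
opening: 0.378
finger_force: 5.9
```

Call:
{"api": "arm_command", "payload": {"steps": [{"translation": [0,0,-0.03],"twist": [0,0,0],"fingers": -0.25},{"translation": [0,0,-0.08],"twist": [0,0,0],"fingers": -0.25},{"translation": [0,0,-0.13],"twist": [0,0,0],"fingers": -0.25},{"translation": [0,0,-0.2],"twist": [0,0,0],"fingers": -0.25},{"translation": [0,0,-0.2],"twist": [0,0,0],"fingers": -0.25}]}}

```text
time: 20.23
eef_pos: [0.6101, 0.2968, 0.1322]
tcp_rot: [0.926, 0.029, -0.377, 0.01]
contact_force: [0.0, 0.0, 0.3]
opening: 0.374
finger_force: 0.0
```

```bash
python3 w.py w7 lipstick0; python3 - <<'E'
from h import *
s,p=pickle.load(open('w.pkl','rb'))
print(proj(p,tray([[.05,.075,.034],[0,.075,.034],[-.05,.075,.034]]),s).round())
a=read_camera('top');print(recognise(a,'lipstick0'))
im=np.hstack([cv2.resize(p['pixels'],(400,300)),cv2.resize(a['pixels'][160:310,130:330],(400,300))])
cv2.imwrite('pics/c3.png',im[:,:,::-1])
E
```

```text
t 20.23 pos [0.6101 0.2968 0.1322] rot [ 0.9257  0.0291 -0.3769  0.0097] q [0.25 0.79 1.17 0.15 1.93 1.76] F [0.  0.  0.3] op 0.374
lipstick0 [([222, 321], 0.87), ([282, 592], 0.68)]
[[191. 323.]
 [226. 322.]
 [252. 322.]]
[{'point': [272.0, 303.0], 'conf': 0.74}, {'point': [214.8, 167.4], 'conf': 0.64}, {'point': [283.5, 347.1], 'conf': 0.49}]
```

View pics/c3.png

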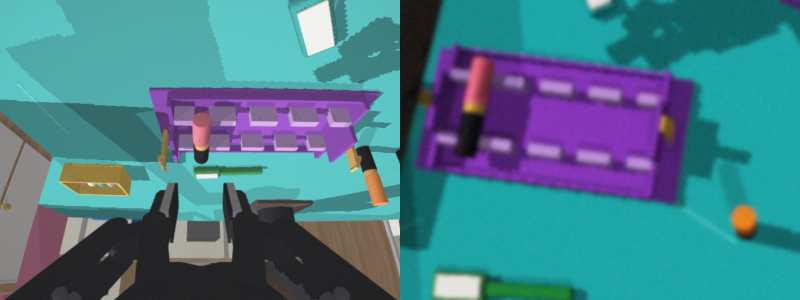

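```bash
cat >> h.py <<'E'
def back(p0,phi0,p1,phi1,n=4):
    w=carry(p1,phi1,p0,phi0,n)[:-1][::-1]
    return w+[(np.array(p1),tilt(phi1,True))]
E
python3 - <<'E'
from h import *
s=st();m=np.array([.445,-.0865,.05]);ph=-.15;R=tilt(ph,True);h=at(m,R,.1)
plan(back(np.array(s['eef_pos'])+[0,0,.07],TR[2],h+[0,0,.08],ph)+[(h,R)])
E
```

```text
t 20.43 pos [0.6046 0.2965 0.1261] rot [ 0.9231  0.0292 -0.3832  0.0114] q [0.25 0.8  1.19 0.15 1.93 1.76] F [-0.3  0.8 -0.4] op 0.376
[0.579 0.199 0.194] T [-0.0941, 0.128, -0.0339] W [0.0337, 0.0157, -0.7119] rows>=4.0
[0.553 0.101 0.192] T [-0.1083, 0.0759, 0.027] W [0.0139, 0.0336, -0.7144] rows>=4.0
[0.527 0.003 0.189] T [-0.1319, -0.018, 0.0222] W [-0.0139, 0.0336, -0.7144] rows>=4.0
[ 0.502 -0.095  0.187] T [-0.085, -0.1035, 0.0172] W [-0.0336, 0.0139, -0.7144] rows>=4.0
[ 0.502 -0.095  0.107] T [-0.0754, 0.0, 0.0754] W [0.0, 0.0, 0.0] rows>=1.3
```

Call:
{"api": "arm_command", "payload": {"steps": [{"translation": [-0.0941,0.128,-0.0339],"twist": [0.0337,0.0157,-0.7119],"fingers": 0.3},{"translation": [-0.0941,0.128,-0.0339],"twist": [0.0337,0.0157,-0.7119],"fingers": 0.3},{"translation": [-0.0941,0.128,-0.0339],"twist": [0.0337,0.0157,-0.7119],"fingers": 0.3},{"translation": [-0.0941,0.128,-0.0339],"twist": [0.0337,0.0157,-0.7119],"fingers": 0.3},{"translation": [-0.0941,0.128,-0.0339],"twist": [0.0337,0.0157,-0.7119],"fingers": 0.3}]}}

```text
time: 21.05
eef_pos: [0.5788, 0.1985, 0.1942]
tcp_rot: [0.853, 0.356, -0.354, -0.145]
contact_force: [0.5, -0.3, -0.9]
opening: 0.65
finger_force: 0.0
```

Call:
{"api": "arm_command", "payload": {"steps": [{"translation": [-0.1083,0.0759,0.027],"twist": [0.0139,0.0336,-0.7144],"fingers": 0.3},{"translation": [-0.1083,0.0759,0.027],"twist": [0.0139,0.0336,-0.7144],"fingers": 0.3},{"translation": [-0.1083,0.0759,0.027],"twist": [0.0139,0.0336,-0.7144],"fingers": 0.3},{"translation": [-0.1083,0.0759,0.027],"twist": [0.0139,0.0336,-0.7144],"fingers": 0.3},{"translation": [-0.1083,0.0759,0.027],"twist": [0.0139,0.0336,-0.7144],"fingers": 0.3}]}}

```text
time: 21.68
eef_pos: [0.5536, 0.1009, 0.1923]
tcp_rot: [0.669, 0.637, -0.264, -0.276]
contact_force: [0.1, 0.6, -0.2]
opening: 0.646
finger_force: 0.0
```

Call:
{"api": "arm_command", "payload": {"steps": [{"translation": [-0.1319,-0.018,0.0222],"twist": [-0.0139,0.0336,-0.7144],"fingers": 0.3},{"translation": [-0.1319,-0.018,0.0222],"twist": [-0.0139,0.0336,-0.7144],"fingers": 0.3},{"translation": [-0.1319,-0.018,0.0222],"twist": [-0.0139,0.0336,-0.7144],"fingers": 0.3},{"translation": [-0.1319,-0.018,0.0222],"twist": [-0.0139,0.0336,-0.7144],"fingers": 0.3},{"translation": [-0.1319,-0.018,0.0222],"twist": [-0.0139,0.0336,-0.7144],"fingers": 0.3}]}}

```text
time: 22.3
eef_pos: [0.5282, 0.0031, 0.1904]
tcp_rot: [0.397, 0.835, -0.129, -0.359]
contact_force: [-0.3, -0.3, 0.2]
opening: 0.653
finger_force: 0.0
```

Call:
{"api": "arm_command", "payload": {"steps": [{"translation": [-0.085,-0.1035,0.0172],"twist": [-0.0336,0.0139,-0.7144],"fingers": 0.3},{"translation": [-0.085,-0.1035,0.0172],"twist": [-0.0336,0.0139,-0.7144],"fingers": 0.3},{"translation": [-0.085,-0.1035,0.0172],"twist": [-0.0336,0.0139,-0.7144],"fingers": 0.3},{"translation": [-0.085,-0.1035,0.0172],"twist": [-0.0336,0.0139,-0.7144],"fingers": 0.3},{"translation": [-0.085,-0.1035,0.0172],"twist": [-0.0336,0.0139,-0.7144],"fingers": 0.3}]}}

```text
time: 22.92
eef_pos: [0.5027, -0.0948, 0.1882]
tcp_rot: [0.072, 0.922, 0.028, -0.38]
contact_force: [0.5, 0.8, 0.2]
opening: 0.65
finger_force: 0.0
```

```bash
python3 w.py w8 lipstick0; python3 - <<'E'
from h import *
s,p=pickle.load(open('w.pkl','rb'))
m=np.array([.445,-.0865,.05])
print(proj(p,[m,m+[0,0,.05],m-[0,0,.05]],s).round(0).tolist())
im=p['pixels'].astype(int);w=((im[:,:,0]>90)&(im[:,:,1]<70)&(im[:,:,2]<120)&(im[:,:,0]>im[:,:,2]+20)&(im[:,:,2]>im[:,:,1]+8)).astype(np.uint8)
n,l,t,c=cv2.connectedComponentsWithStats(w);i=1+t[1:,4].argmax();print('plum part',t[i],c[i].round(1))
E
```

```text
t 22.93 pos [ 0.5027 -0.0948  0.1882] rot [ 0.0721  0.9216  0.0279 -0.3805] q [-0.32  0.42  1.63 -0.13  1.87 -1.73] F [0.5 0.8 0.2] op 0.65
lipstick0 [([278, 321], 0.56), ([270, 424], 0.55)]
[[286.0, 320.0], [264.0, 319.0], [303.0, 320.0]]
plum part [308 252  27  40 583] [322.  265.2]
```

Call:
{"api": "arm_command", "payload": {"steps": [{"translation": [-0.0754,0,0.0754],"twist": [0,0,0],"fingers": 0.3},{"translation": [-0.0754,0,0.0754],"twist": [0,0,0],"fingers": 0.3},{"translation": [-0.0754,0,0.0754],"twist": [0,0,0],"fingers": 0.3},{"translation": [-0.0754,0,0.0754],"twist": [0,0,0],"fingers": 0.3}]}}

```text
time: 23.52
eef_pos: [0.5041, -0.0952, 0.1102]
tcp_rot: [0.07, 0.922, 0.029, -0.379]
contact_force: [-0.1, 0.3, 0.6]
opening: 0.651
finger_force: 0.0
```

Call:
{"api": "arm_command", "payload": {"steps": [{"translation": [0,0.0005,0.04],"twist": [0,0,0],"fingers": 0.3},{"translation": [0,0.0005,0.09],"twist": [0,0,0],"fingers": 0.3},{"translation": [0,0.0005,0.12],"twist": [0,0,0],"fingers": 0.3},{"translation": [0,0.0005,0.134],"twist": [0,0,0],"fingers": 0.3},{"translation": [0,0.0005,0.134],"twist": [0,0,0],"fingers": 0.3}]}}

```text
time: 24.15
eef_pos: [0.4338, -0.0841, 0.0381]
tcp_rot: [0.069, 0.922, 0.029, -0.379]
contact_force: [1.0, -0.2, -0.2]
opening: 0.65
finger_force: 0.0
```

Call:
{"api": "arm_command", "payload": {"steps": [{"translation": [0,0,0],"twist": [0,0,0],"fingers": -1},{"translation": [0,0,0],"twist": [0,0,0],"fingers": -1},{"translation": [0,0,0],"twist": [0,0,0],"fingers": -1},{"translation": [0,0,0],"twist": [0,0,0],"fingers": -1},{"translation": [0,0,0],"twist": [0,0,0],"fingers": -1}]}}

```text
time: 24.78
eef_pos: [0.4341, -0.0842, 0.0381]
tcp_rot: [0.069, 0.922, 0.029, -0.379]
contact_force: [2.7, -0.2, 6.0]
opening: 0.238
finger_force: 58.5
```

```bash
python3 - <<'E'
from h import *
s=st();p=np.array(s['eef_pos']);ph=-.15;R=tilt(ph,True);Rp=tilt(TR[2],False)
g=tray([0,GY[1],.034]); print(g)
up=p+[0.01,0,.17]
plan([(up,R)]+carry(up,ph,at(g,Rp,.10)+[0,0,.05],TR[2])+[(at(g,Rp)+[0,0,.05],Rp),(at(g,Rp)+[0,0,.003],Rp)])
E
```

```text
t 24.77 pos [ 0.4341 -0.0842  0.0381] rot [ 0.0693  0.9222  0.0291 -0.3794] q [-0.34  0.5   1.84 -0.14  1.57 -1.71] F [ 2.7 -0.2  6. ] op 0.238
[0.51920409 0.19054529 0.034     ]
[ 0.444 -0.084  0.208] T [0.1502, 0.0022, -0.1703] W [0.0011, 0.0045, 0.0004] rows>=2.7
[ 0.477 -0.015  0.191] T [-0.0368, 0.0983, -0.0053] W [0.0336, -0.0139, 0.7144] rows>=4.0
[0.51  0.055 0.175] T [0.0397, 0.0969, -0.0089] W [0.0139, -0.0336, 0.7144] rows>=4.0
[0.543 0.124 0.158] T [0.0946, 0.044, -0.0124] W [-0.0139, -0.0336, 0.7144] rows>=4.0
[0.576 0.194 0.141] T [0.0989, -0.0318, -0.0159] W [-0.0336, -0.0139, 0.7144] rows>=4.0
[0.506 0.19  0.071] T [-0.0, -0.0, 0.1333] W [0.0, -0.0, 0.0] rows>=1.6
[0.506 0.19  0.024] T [0.0443, 0.0, 0.0443] W [0.0, 0.0, 0.0] rows>=0.8
```

Call:
{"api": "arm_command", "payload": {"steps": [{"translation": [0.1502,0.0022,-0.1703],"twist": [0,0,0],"fingers": -1},{"translation": [0.1502,0.0022,-0.1703],"twist": [0,0,0],"fingers": -1},{"translation": [0.1502,0.0022,-0.1703],"twist": [0,0,0],"fingers": -1},{"translation": [0.1502,0.0022,-0.1703],"twist": [0,0,0],"fingers": -1}]}}

```text
time: 25.28
eef_pos: [0.4453, -0.0847, 0.2105]
tcp_rot: [0.07, 0.923, 0.028, -0.376]
contact_force: [-0.1, -0.1, 0.0]
opening: 0.235
finger_force: 58.7
```

Call:
{"api": "arm_command", "payload": {"steps": [{"translation": [-0.0368,0.0983,-0.0053],"twist": [0.0336,-0.0139,0.7144],"fingers": -1},{"translation": [-0.0368,0.0983,-0.0053],"twist": [0.0336,-0.0139,0.7144],"fingers": -1},{"translation": [-0.0368,0.0983,-0.0053],"twist": [0.0336,-0.0139,0.7144],"fingers": -1},{"translation": [-0.0368,0.0983,-0.0053],"twist": [0.0336,-0.0139,0.7144],"fingers": -1},{"translation": [-0.0368,0.0983,-0.0053],"twist": [0.0336,-0.0139,0.7144],"fingers": -1}]}}

```text
time: 25.9
eef_pos: [0.4756, -0.0141, 0.1888]
tcp_rot: [0.394, 0.836, -0.128, -0.361]
contact_force: [-0.9, 0.0, -0.4]
opening: 0.238
finger_force: 58.6
```

Call:
{"api": "arm_command", "payload": {"steps": [{"translation": [0.0397,0.0969,-0.0089],"twist": [0.0139,-0.0336,0.7144],"fingers": -1},{"translation": [0.0397,0.0969,-0.0089],"twist": [0.0139,-0.0336,0.7144],"fingers": -1},{"translation": [0.0397,0.0969,-0.0089],"twist": [0.0139,-0.0336,0.7144],"fingers": -1},{"translation": [0.0397,0.0969,-0.0089],"twist": [0.0139,-0.0336,0.7144],"fingers": -1},{"translation": [0.0397,0.0969,-0.0089],"twist": [0.0139,-0.0336,0.7144],"fingers": -1}]}}

```text
time: 26.52
eef_pos: [0.5092, 0.0551, 0.1731]
tcp_rot: [0.666, 0.64, -0.263, -0.277]
contact_force: [0.5, -0.1, 0.5]
opening: 0.242
finger_force: 58.7
```

Call:
{"api": "arm_command", "payload": {"steps": [{"translation": [0.0946,0.044,-0.0124],"twist": [-0.0139,-0.0336,0.7144],"fingers": -1},{"translation": [0.0946,0.044,-0.0124],"twist": [-0.0139,-0.0336,0.7144],"fingers": -1},{"translation": [0.0946,0.044,-0.0124],"twist": [-0.0139,-0.0336,0.7144],"fingers": -1},{"translation": [0.0946,0.044,-0.0124],"twist": [-0.0139,-0.0336,0.7144],"fingers": -1},{"translation": [0.0946,0.044,-0.0124],"twist": [-0.0139,-0.0336,0.7144],"fingers": -1}]}}

```text
time: 27.15
eef_pos: [0.5426, 0.1246, 0.1569]
tcp_rot: [0.852, 0.36, -0.352, -0.146]
contact_force: [-0.4, -0.1, -0.4]
opening: 0.234
finger_force: 58.7
```

Call:
{"api": "arm_command", "payload": {"steps": [{"translation": [0.0989,-0.0318,-0.0159],"twist": [-0.0336,-0.0139,0.7144],"fingers": -1},{"translation": [0.0989,-0.0318,-0.0159],"twist": [-0.0336,-0.0139,0.7144],"fingers": -1},{"translation": [0.0989,-0.0318,-0.0159],"twist": [-0.0336,-0.0139,0.7144],"fingers": -1},{"translation": [0.0989,-0.0318,-0.0159],"twist": [-0.0336,-0.0139,0.7144],"fingers": -1},{"translation": [0.0989,-0.0318,-0.0159],"twist": [-0.0336,-0.0139,0.7144],"fingers": -1}]}}

```text
time: 27.78
eef_pos: [0.5758, 0.1941, 0.1406]
tcp_rot: [0.924, 0.031, -0.381, 0.01]
contact_force: [-0.7, -1.0, 0.4]
opening: 0.239
finger_force: 58.7
```

```bash
python3 w.py w9; python3 - <<'E'
from h import *
st();Rp=tilt(TR[2],False);g=tray([0,GY[1],.034])
plan([(at(g,Rp)+[0,0,.05],Rp),(at(g,Rp)+[0,0,.003],Rp)])
s,p=pickle.load(open('w.pkl','rb'));im=p['pixels'];print(im[300,318],im[360,321],im[330,321])
E
```

```text
t 27.77 pos [0.5758 0.1941 0.1406] rot [ 0.9239  0.0309 -0.3813  0.0096] q [0.14 0.65 1.38 0.06 1.89 1.64] F [-0.7 -1.   0.4] op 0.239
t 27.82 pos [0.5759 0.194  0.1407] rot [ 0.9239  0.0308 -0.3812  0.0096] q [0.14 0.65 1.38 0.06 1.89 1.64] F [-0.1 -0.4 -0.7] op 0.234
[0.506 0.19  0.071] T [-0.0004, 0.0002, 0.1324] W [-0.0011, -0.0028, 0.0067] rows>=1.6
[0.506 0.19  0.024] T [0.0443, 0.0, 0.0443] W [0.0, 0.0, 0.0] rows>=0.8
[100  35  63] [48 47 51] [116  39  71]
```

Call:
{"api": "arm_command", "payload": {"steps": [{"translation": [0,0,0.06],"twist": [0,0,0.0067],"fingers": -1},{"translation": [0,0,0.12],"twist": [0,0,0.0067],"fingers": -1},{"translation": [0,0,0.1325],"twist": [0,0,0.0067],"fingers": -1},{"translation": [0,0,0.1325],"twist": [0,0,0.0067],"fingers": -1},{"translation": [0,0,0.1325],"twist": [0,0,0.0067],"fingers": -1}]}}

```text
time: 28.45
eef_pos: [0.5084, 0.1902, 0.0722]
tcp_rot: [0.925, 0.025, -0.379, 0.012]
contact_force: [-0.5, 0.0, -0.1]
opening: 0.238
finger_force: 58.7
```

Call:
{"api": "arm_command", "payload": {"steps": [{"translation": [0.015,0,0.015],"twist": [0,0,0],"fingers": -1},{"translation": [0.03,0,0.03],"twist": [0,0,0],"fingers": -1},{"translation": [0.0385,0,0.0385],"twist": [0,0,0],"fingers": -1},{"translation": [0.0445,0,0.0445],"twist": [0,0,0],"fingers": -1},{"translation": [0.0455,0,0.0455],"twist": [0,0,0],"fingers": -1}]}}

```text
time: 29.08
eef_pos: [0.5055, 0.1896, 0.0235]
tcp_rot: [0.923, 0.025, -0.384, 0.013]
contact_force: [-4.2, -0.9, 6.9]
opening: 0.236
finger_force: 59.2
```

Call:
{"api": "arm_command", "payload": {"steps": [{"translation": [0.0015,0,0.0015],"twist": [0,0,0],"fingers": -1},{"translation": [0.0015,0,0.0015],"twist": [0,0,0],"fingers": -1},{"translation": [0.0015,0,0.0015],"twist": [0,0,0],"fingers": -1}]}}

```text
time: 29.45
eef_pos: [0.5055, 0.1896, 0.0234]
tcp_rot: [0.923, 0.025, -0.384, 0.013]
contact_force: [-3.4, -0.9, 9.6]
opening: 0.233
finger_force: 59.3
```

Call:
{"api": "arm_command", "payload": {"steps": [{"translation": [0,0,0],"twist": [0,0,0],"fingers": -0.4},{"translation": [0,0,0],"twist": [0,0,0],"fingers": -0.25},{"translation": [0,0,0],"twist": [0,0,0],"fingers": -0.25},{"translation": [0,0,0],"twist": [0,0,0],"fingers": -0.25}]}}

```text
time: 29.95
eef_pos: [0.5061, 0.1899, 0.0204]
tcp_rot: [0.924, 0.025, -0.381, 0.012]
contact_force: [0.8, -0.0, 0.8]
opening: 0.374
finger_force: 0.0
```

Call:
{"api": "arm_command", "payload": {"steps": [{"translation": [0,0,-0.03],"twist": [0,0,0],"fingers": -0.25},{"translation": [0,0,-0.08],"twist": [0,0,0],"fingers": -0.25},{"translation": [0,0,-0.13],"twist": [0,0,0],"fingers": -0.25},{"translation": [0,0,-0.2],"twist": [0,0,0],"fingers": -0.25},{"translation": [0,0,-0.2],"twist": [0,0,0],"fingers": -0.25}]}}

```text
time: 30.58
eef_pos: [0.6155, 0.1962, 0.1309]
tcp_rot: [0.926, 0.024, -0.377, 0.012]
contact_force: [-0.1, 0.7, -0.4]
opening: 0.373
finger_force: 0.0
```

```bash
python3 w.py w10 lipstick0; python3 - <<'E'
from h import *
s,p=pickle.load(open('w.pkl','rb'))
print(proj(p,tray([[0,.075,.034],[0,-.025,.034]]),s).round())
s=get_state();m=np.array([.449,-.0015,.05]);ph=-.05;R=tilt(ph,True);h=at(m,R,.1)
plan(back(np.array(s['eef_pos'])+[0,0,.07],TR[2],h+[0,0,.08],ph)+[(h,R)])
E
```

```text
t 30.57 pos [0.6155 0.1962 0.1309] rot [ 0.9259  0.0245 -0.3767  0.0118] q [0.13 0.74 1.26 0.05 1.91 1.65] F [-0.1  0.7 -0.4] op 0.373
lipstick0 [([216, 320], 0.78), ([284, 501], 0.66), ([225, 194], 0.57)]
[[228. 200.]
 [227. 321.]]
[0.585 0.146 0.194] T [-0.0909, 0.0652, -0.0365] W [0.0182, 0.0038, -0.7377] rows>=4.1
[0.559 0.096 0.192] T [-0.0635, 0.0293, 0.0286] W [0.0073, 0.0176, -0.7314] rows>=4.1
[0.533 0.046 0.19 ] T [-0.0666, -0.0229, 0.0273] W [-0.0073, 0.0176, -0.7314] rows>=4.1
[ 0.506 -0.004  0.187] T [-0.0325, -0.0631, 0.026] W [-0.0176, 0.0073, -0.7314] rows>=4.1
[ 0.506 -0.004  0.107] T [-0.0754, -0.0, 0.0754] W [0.0, 0.0, 0.0] rows>=1.3
```

```bash
python3 - <<'E'
from h import *
s,p=pickle.load(open('w.pkl','rb'))
a=read_camera('scene');print(recognise(a,'lipstick0')); pickle.dump(a,open('sc.pkl','wb'))
im=np.hstack([cv2.resize(p['pixels'][140:340,150:417],(400,300)),cv2.resize(a['pixels'][180:300,360:520],(400,300))])
cv2.imwrite('pics/c4.png',im[:,:,::-1])
print(proj(a,tray([[.05,-.025,.034],[-.05,-.025,.034]])),proj(p,tray([[.05,-.025,.034],[-.05,-.025,.034]]),s))
E
```

```text
[{'point': [215.6, 332.1], 'conf': 0.85}, {'point': [238.9, 429.2], 'conf': 0.67}]
[[257.07549123 438.43344042]
 [219.24074761 421.76479299]] [[191.74736691 321.24903443]
 [253.0438389  321.68118244]]
```

View pics/c4.png

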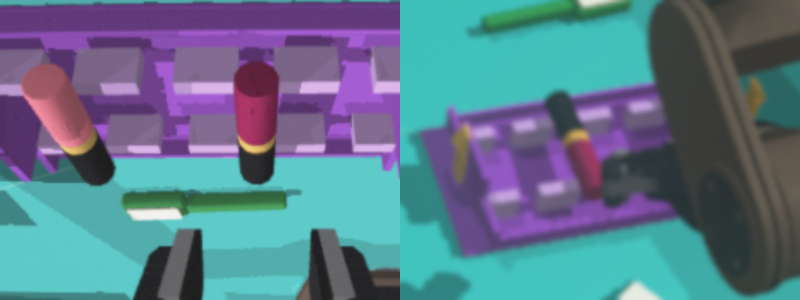

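Call:
{"api": "arm_command", "payload": {"steps": [{"translation": [-0.0909,0.0652,-0.0365],"twist": [0.0182,0.0038,-0.7377],"fingers": 0.3},{"translation": [-0.0909,0.0652,-0.0365],"twist": [0.0182,0.0038,-0.7377],"fingers": 0.3},{"translation": [-0.0909,0.0652,-0.0365],"twist": [0.0182,0.0038,-0.7377],"fingers": 0.3},{"translation": [-0.0909,0.0652,-0.0365],"twist": [0.0182,0.0038,-0.7377],"fingers": 0.3},{"translation": [-0.0909,0.0652,-0.0365],"twist": [0.0182,0.0038,-0.7377],"fingers": 0.3}]}}

```text
time: 31.4
eef_pos: [0.584, 0.146, 0.1932]
tcp_rot: [0.847, 0.367, -0.358, -0.141]
contact_force: [-0.1, -0.7, -0.1]
opening: 0.652
finger_force: 0.0
```

Call:
{"api": "arm_command", "payload": {"steps": [{"translation": [-0.0635,0.0293,0.0286],"twist": [0.0073,0.0176,-0.7314],"fingers": 0.3},{"translation": [-0.0635,0.0293,0.0286],"twist": [0.0073,0.0176,-0.7314],"fingers": 0.3},{"translation": [-0.0635,0.0293,0.0286],"twist": [0.0073,0.0176,-0.7314],"fingers": 0.3},{"translation": [-0.0635,0.0293,0.0286],"twist": [0.0073,0.0176,-0.7314],"fingers": 0.3},{"translation": [-0.0635,0.0293,0.0286],"twist": [0.0073,0.0176,-0.7314],"fingers": 0.3}]}}

```text
time: 32.02
eef_pos: [0.5583, 0.096, 0.1915]
tcp_rot: [0.652, 0.654, -0.272, -0.27]
contact_force: [-0.0, 0.2, 0.1]
opening: 0.649
finger_force: 0.0
```

Call:
{"api": "arm_command", "payload": {"steps": [{"translation": [-0.0666,-0.0229,0.0273],"twist": [-0.0073,0.0176,-0.7314],"fingers": 0.3},{"translation": [-0.0666,-0.0229,0.0273],"twist": [-0.0073,0.0176,-0.7314],"fingers": 0.3},{"translation": [-0.0666,-0.0229,0.0273],"twist": [-0.0073,0.0176,-0.7314],"fingers": 0.3},{"translation": [-0.0666,-0.0229,0.0273],"twist": [-0.0073,0.0176,-0.7314],"fingers": 0.3},{"translation": [-0.0666,-0.0229,0.0273],"twist": [-0.0073,0.0176,-0.7314],"fingers": 0.3}]}}

```text
time: 32.65
eef_pos: [0.5323, 0.0459, 0.1896]
tcp_rot: [0.365, 0.849, -0.144, -0.355]
contact_force: [-0.2, 0.2, 0.2]
opening: 0.652
finger_force: 0.0
```

Call:
{"api": "arm_command", "payload": {"steps": [{"translation": [-0.0325,-0.0631,0.026],"twist": [-0.0176,0.0073,-0.7314],"fingers": 0.3},{"translation": [-0.0325,-0.0631,0.026],"twist": [-0.0176,0.0073,-0.7314],"fingers": 0.3},{"translation": [-0.0325,-0.0631,0.026],"twist": [-0.0176,0.0073,-0.7314],"fingers": 0.3},{"translation": [-0.0325,-0.0631,0.026],"twist": [-0.0176,0.0073,-0.7314],"fingers": 0.3},{"translation": [-0.0325,-0.0631,0.026],"twist": [-0.0176,0.0073,-0.7314],"fingers": 0.3}]}}

```text
time: 33.28
eef_pos: [0.5061, -0.0042, 0.1875]
tcp_rot: [0.025, 0.923, 0.009, -0.383]
contact_force: [-1.0, 0.3, -0.1]
opening: 0.65
finger_force: 0.0
```

```bash
python3 w.py w11 lipstick0; python3 - <<'E'
from h import *
s,p=pickle.load(open('w.pkl','rb'))
m=np.array([.449,-.0015,.05])
print(proj(p,[m,m+[0,0,.05],m-[0,0,.05]],s).round(0).tolist())
hs=cv2.cvtColor(p['pixels'],cv2.COLOR_RGB2HSV);w=((hs[:,:,0]>5)&(hs[:,:,0]<16)&(hs[:,:,1]>170)&(hs[:,:,2]>120)).astype(np.uint8)
n,l,t,c=cv2.connectedComponentsWithStats(w);i=1+t[1:,4].argmax();print('orange part',t[i],c[i].round(1))
E
```

```text
t 33.27 pos [ 0.5061 -0.0042  0.1875] rot [ 0.0254  0.9234  0.0085 -0.3829] q [-0.17  0.41  1.64 -0.09  1.87 -1.67] F [-1.   0.3 -0.1] op 0.65
lipstick0 [([353, 548], 0.9), ([278, 323], 0.89), ([308, 629], 0.75)]
[[288.0, 320.0], [266.0, 320.0], [304.0, 320.0]]Traceback (most recent call last):
  File "<stdin>", line 6, in <module>
ValueError: attempt to get argmax of an empty sequence
```

Call:
{"api": "arm_command", "payload": {"steps": [{"translation": [-0.0754,0,0.0754],"twist": [0,0,0],"fingers": 0.3},{"translation": [-0.0754,0,0.0754],"twist": [0,0,0],"fingers": 0.3},{"translation": [-0.0754,0,0.0754],"twist": [0,0,0],"fingers": 0.3},{"translation": [-0.0754,0,0.0754],"twist": [0,0,0],"fingers": 0.3}]}}

```text
time: 33.88
eef_pos: [0.5073, -0.0044, 0.1095]
tcp_rot: [0.023, 0.924, 0.009, -0.382]
contact_force: [0.1, -1.1, 0.2]
opening: 0.653
finger_force: 0.0
```

Call:
{"api": "arm_command", "payload": {"steps": [{"translation": [0,0.0015,0.04],"twist": [0,0,0],"fingers": 0.3},{"translation": [0,0.0015,0.09],"twist": [0,0,0],"fingers": 0.3},{"translation": [0,0.0015,0.12],"twist": [0,0,0],"fingers": 0.3},{"translation": [0,0.0015,0.134],"twist": [0,0,0],"fingers": 0.3},{"translation": [0,0.0015,0.134],"twist": [0,0,0],"fingers": 0.3}]}}

```text
time: 34.5
eef_pos: [0.436, 0.0002, 0.0376]
tcp_rot: [0.023, 0.924, 0.009, -0.382]
contact_force: [-0.4, 0.5, -0.5]
opening: 0.648
finger_force: 0.0
```

Call:
{"api": "arm_command", "payload": {"steps": [{"translation": [0,0,0],"twist": [0,0,0],"fingers": -1},{"translation": [0,0,0],"twist": [0,0,0],"fingers": -1},{"translation": [0,0,0],"twist": [0,0,0],"fingers": -1},{"translation": [0,0,0],"twist": [0,0,0],"fingers": -1},{"translation": [0,0,0],"twist": [0,0,0],"fingers": -1}]}}

```text
time: 35.12
eef_pos: [0.4365, 0.0002, 0.0377]
tcp_rot: [0.023, 0.924, 0.009, -0.382]
contact_force: [3.1, 0.1, 5.1]
opening: 0.239
finger_force: 58.4
```

```bash
python3 - <<'E'
from h import *
s=st();p=np.array(s['eef_pos']);ph=-.05;R=tilt(ph,True);Rp=tilt(TR[2],False)
g=tray([0,GY[0],.034]); print(g)
up=p+[0.01,0,.17]
plan([(up,R)]+carry(up,ph,at(g,Rp,.10)+[0,0,.05],TR[2])+[(at(g,Rp)+[0,0,.05],Rp),(at(g,Rp)+[0,0,.003],Rp)])
E
```

```text
t 35.12 pos [4.365e-01 2.000e-04 3.770e-02] rot [ 0.0231  0.9239  0.0094 -0.3818] q [-0.18  0.49  1.85 -0.09  1.57 -1.66] F [3.1 0.1 5.1] op 0.239
[0.52221227 0.14063586 0.034     ]
[0.446 0.    0.208] T [0.1506, 0.0006, -0.1699] W [-0.0003, 0.0015, -0.0001] rows>=2.7
[0.48  0.036 0.191] T [-0.0452, 0.0501, -0.0139] W [0.0176, -0.0073, 0.7314] rows>=4.1
[0.513 0.072 0.174] T [0.0019, 0.0673, -0.0149] W [0.0073, -0.0176, 0.7314] rows>=4.1
[0.546 0.108 0.158] T [0.0477, 0.0472, -0.0159] W [-0.0073, -0.0176, 0.7314] rows>=4.1
[0.579 0.144 0.141] T [0.0669, 0.0011, -0.0168] W [-0.0176, -0.0073, 0.7314] rows>=4.1
[0.509 0.14  0.071] T [-0.0, -0.0, 0.1333] W [-0.0, -0.0, 0.0] rows>=1.6
[0.509 0.14  0.024] T [0.0443, 0.0, 0.0443] W [0.0, 0.0, 0.0] rows>=0.8
```

Call:
{"api": "arm_command", "payload": {"steps": [{"translation": [0.1506,0.0006,-0.1699],"twist": [0,0,0],"fingers": -1},{"translation": [0.1506,0.0006,-0.1699],"twist": [0,0,0],"fingers": -1},{"translation": [0.1506,0.0006,-0.1699],"twist": [0,0,0],"fingers": -1},{"translation": [0.1506,0.0006,-0.1699],"twist": [0,0,0],"fingers": -1}]}}

```text
time: 35.62
eef_pos: [0.4476, -0.0, 0.2098]
tcp_rot: [0.023, 0.925, 0.009, -0.379]
contact_force: [0.1, -0.1, -0.9]
opening: 0.24
finger_force: 58.7
```

Call:
{"api": "arm_command", "payload": {"steps": [{"translation": [-0.0452,0.0501,-0.0139],"twist": [0.0176,-0.0073,0.7314],"fingers": -1},{"translation": [-0.0452,0.0501,-0.0139],"twist": [0.0176,-0.0073,0.7314],"fingers": -1},{"translation": [-0.0452,0.0501,-0.0139],"twist": [0.0176,-0.0073,0.7314],"fingers": -1},{"translation": [-0.0452,0.0501,-0.0139],"twist": [0.0176,-0.0073,0.7314],"fingers": -1},{"translation": [-0.0452,0.0501,-0.0139],"twist": [0.0176,-0.0073,0.7314],"fingers": -1}]}}

```text
time: 36.25
eef_pos: [0.4777, 0.0364, 0.188]
tcp_rot: [0.362, 0.849, -0.143, -0.357]
contact_force: [-0.6, 0.1, -1.4]
opening: 0.239
finger_force: 58.7
```

Call:
{"api": "arm_command", "payload": {"steps": [{"translation": [0.0019,0.0673,-0.0149],"twist": [0.0073,-0.0176,0.7314],"fingers": -1},{"translation": [0.0019,0.0673,-0.0149],"twist": [0.0073,-0.0176,0.7314],"fingers": -1},{"translation": [0.0019,0.0673,-0.0149],"twist": [0.0073,-0.0176,0.7314],"fingers": -1},{"translation": [0.0019,0.0673,-0.0149],"twist": [0.0073,-0.0176,0.7314],"fingers": -1},{"translation": [0.0019,0.0673,-0.0149],"twist": [0.0073,-0.0176,0.7314],"fingers": -1}]}}

```text
time: 36.88
eef_pos: [0.5114, 0.0722, 0.1723]
tcp_rot: [0.65, 0.656, -0.271, -0.271]
contact_force: [0.1, 0.7, 0.9]
opening: 0.237
finger_force: 58.7
```

Call:
{"api": "arm_command", "payload": {"steps": [{"translation": [0.0477,0.0472,-0.0159],"twist": [-0.0073,-0.0176,0.7314],"fingers": -1},{"translation": [0.0477,0.0472,-0.0159],"twist": [-0.0073,-0.0176,0.7314],"fingers": -1},{"translation": [0.0477,0.0472,-0.0159],"twist": [-0.0073,-0.0176,0.7314],"fingers": -1},{"translation": [0.0477,0.0472,-0.0159],"twist": [-0.0073,-0.0176,0.7314],"fingers": -1},{"translation": [0.0477,0.0472,-0.0159],"twist": [-0.0073,-0.0176,0.7314],"fingers": -1}]}}

```text
time: 37.5
eef_pos: [0.545, 0.1081, 0.1562]
tcp_rot: [0.847, 0.369, -0.356, -0.142]
contact_force: [-0.6, -0.4, -0.7]
opening: 0.236
finger_force: 58.9
```

Call:
{"api": "arm_command", "payload": {"steps": [{"translation": [0.0669,0.0011,-0.0168],"twist": [-0.0176,-0.0073,0.7314],"fingers": -1},{"translation": [0.0669,0.0011,-0.0168],"twist": [-0.0176,-0.0073,0.7314],"fingers": -1},{"translation": [0.0669,0.0011,-0.0168],"twist": [-0.0176,-0.0073,0.7314],"fingers": -1},{"translation": [0.0669,0.0011,-0.0168],"twist": [-0.0176,-0.0073,0.7314],"fingers": -1},{"translation": [0.0669,0.0011,-0.0168],"twist": [-0.0176,-0.0073,0.7314],"fingers": -1}]}}

```text
time: 38.12
eef_pos: [0.5783, 0.1441, 0.1399]
tcp_rot: [0.923, 0.03, -0.383, 0.01]
contact_force: [0.5, -0.1, -0.7]
opening: 0.239
finger_force: 58.9
```

```bash
python3 w.py w12; python3 - <<'E'
from h import *
st();Rp=tilt(TR[2],False);g=tray([0,GY[0],.034])
plan([(at(g,Rp)+[0,0,.05],Rp),(at(g,Rp)+[0,0,.003],Rp)])
s,p=pickle.load(open('w.pkl','rb'));im=p['pixels'];print(im[300,318],im[360,321],im[330,321])
E
```

```text
t 38.12 pos [0.5783 0.1441 0.1399] rot [ 0.9232  0.0302 -0.3829  0.0105] q [0.07 0.64 1.41 0.01 1.88 1.58] F [ 0.5 -0.1 -0.7] op 0.239
t 38.17 pos [0.5784 0.1441 0.14  ] rot [ 0.9233  0.03   -0.3828  0.0105] q [0.07 0.64 1.41 0.01 1.88 1.58] F [ 0.2  1.  -0.5] op 0.236
[0.509 0.14  0.071] T [-0.0002, 0.0001, 0.1312] W [-0.0001, 0.0006, 0.0046] rows>=1.6
[0.509 0.14  0.024] T [0.0443, 0.0, 0.0443] W [0.0, 0.0, 0.0] rows>=0.8
[151  97  57] [42 43 44] [172 109  63]
```

Call:
{"api": "arm_command", "payload": {"steps": [{"translation": [0,0,0.06],"twist": [0,0,0.0046],"fingers": -1},{"translation": [0,0,0.12],"twist": [0,0,0.0046],"fingers": -1},{"translation": [0,0,0.131],"twist": [0,0,0.0046],"fingers": -1},{"translation": [0,0,0.131],"twist": [0,0,0.0046],"fingers": -1},{"translation": [0,0,0.131],"twist": [0,0,0.0046],"fingers": -1}]}}

```text
time: 38.8
eef_pos: [0.5115, 0.14, 0.0724]
tcp_rot: [0.924, 0.026, -0.381, 0.012]
contact_force: [0.4, -0.8, -0.9]
opening: 0.236
finger_force: 58.8
```

Call:
{"api": "arm_command", "payload": {"steps": [{"translation": [0.015,0,0.015],"twist": [0,0,0],"fingers": -1},{"translation": [0.03,0,0.03],"twist": [0,0,0],"fingers": -1},{"translation": [0.0385,0,0.0385],"twist": [0,0,0],"fingers": -1},{"translation": [0.0445,0,0.0445],"twist": [0,0,0],"fingers": -1},{"translation": [0.0455,0,0.0455],"twist": [0,0,0],"fingers": -1}]}}

```text
time: 39.42
eef_pos: [0.5084, 0.1397, 0.026]
tcp_rot: [0.922, 0.025, -0.386, 0.013]
contact_force: [-7.1, -0.5, 15.4]
opening: 0.241
finger_force: 58.7
```

Call:
{"api": "arm_command", "payload": {"steps": [{"translation": [0.0015,0,0.0015],"twist": [0,0,0],"fingers": -1},{"translation": [0.0015,0,0.0015],"twist": [0,0,0],"fingers": -1},{"translation": [0.0015,0,0.0015],"twist": [0,0,0],"fingers": -1}]}}

```text
time: 39.8
eef_pos: [0.5085, 0.1397, 0.0259]
tcp_rot: [0.922, 0.025, -0.387, 0.014]
contact_force: [-5.9, 0.4, 18.0]
opening: 0.238
finger_force: 58.7
```

Call:
{"api": "arm_command", "payload": {"steps": [{"translation": [0,0,0],"twist": [0,0,0],"fingers": -0.4},{"translation": [0,0,0],"twist": [0,0,0],"fingers": -0.28},{"translation": [0,0,0],"twist": [0,0,0],"fingers": -0.28},{"translation": [0,0,0],"twist": [0,0,0],"fingers": -0.28}]}}

```text
time: 40.3
eef_pos: [0.5101, 0.1413, 0.0245]
tcp_rot: [0.923, 0.025, -0.383, 0.012]
contact_force: [-0.7, 4.3, 11.7]
opening: 0.36
finger_force: 5.3
```

Call:
{"api": "arm_command", "payload": {"steps": [{"translation": [0,0,-0.03],"twist": [0,0,0],"fingers": -0.25},{"translation": [0,0,-0.08],"twist": [0,0,0],"fingers": -0.25},{"translation": [0,0,-0.13],"twist": [0,0,0],"fingers": -0.25},{"translation": [0,0,-0.2],"twist": [0,0,0],"fingers": -0.25},{"translation": [0,0,-0.2],"twist": [0,0,0],"fingers": -0.25}]}}

```text
time: 40.92
eef_pos: [0.6189, 0.1462, 0.1306]
tcp_rot: [0.925, 0.025, -0.378, 0.012]
contact_force: [-0.1, -0.4, -0.5]
opening: 0.375
finger_force: 0.0
```

```bash
python3 w.py w13 lipstick0; python3 - <<'E'
from h import *
s,p=pickle.load(open('w.pkl','rb'))
print('wrist',proj(p,tray([[x,y,.034] for y in (.075,-.025,-.075) for x in(.05,-.05)]),s).round().tolist())
a=read_camera('scene');b=read_camera('top')
pickle.dump((a,b),open('ab2.pkl','wb'))
print('bar',recognise(a,'bar')[:1],recognise(b,'bar')[:1])
im=np.vstack([np.hstack([cv2.resize(p['pixels'][140:340,100:367],(400,300)),cv2.resize(a['pixels'][180:300,360:520],(400,300))]),
 np.hstack([cv2.resize(b['pixels'][130:250,280:440],(400,300)),cv2.resize(b['pixels'][180:330,420:620],(400,300))])])
cv2.imwrite('pics/c5.png',im[:,:,::-1])
E
```

```text
t 40.92 pos [0.6189 0.1462 0.1306] rot [ 0.9252  0.0255 -0.3784  0.0122] q [0.07 0.72 1.29 0.01 1.91 1.59] F [-0.1 -0.4 -0.5] op 0.375
lipstick0 [([219, 257], 0.73), ([218, 320], 0.55)]
wrist [[194.0, 109.0], [253.0, 164.0], [192.0, 249.0], [253.0, 268.0], [192.0, 321.0], [253.0, 321.0]]
bar [{'point': [337.5, 283.3], 'conf': 0.95}] [{'point': [174.7, 383.7], 'conf': 0.71}]
```

View pics/c5.png

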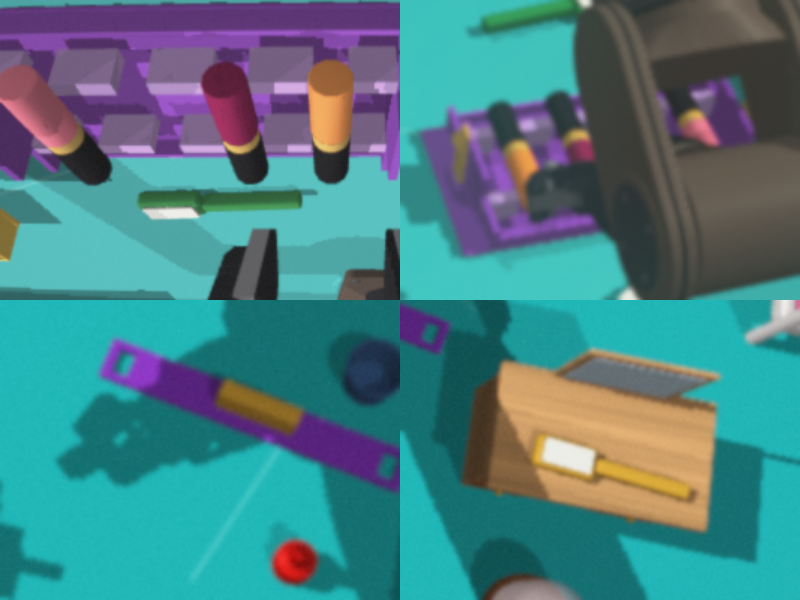

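```bash
cat > bar.py <<'E'
from h import *
a,b=pickle.load(open('ab2.pkl','rb'))
L=atz(b,[156,330],.003);Rr=atz(b,[196.8,434.4],.003);c=(L+Rr)/2;d=L-Rr
print('L',L,'R',Rr,'len',np.linalg.norm(d),'c',c,'az y',np.arctan2(d[1],d[0]),'rib top',atz(b,[172,384],.036),atz(a,[337.5,283.3],.02))
az=np.arctan2(d[1],d[0])-np.pi/2
s=st(); cur=(s['eef_pos'],tilt(TR[2],False)); e=([c[0],c[1],.25],down(az)); print(az)
plan([mid(cur,e,.25),mid(cur,e,.5),mid(cur,e,.75),e])
E
python3 bar.py
```

```text
L [ 0.70610805 -0.00803078  0.003     ] R [ 0.65952189 -0.23815022  0.003     ] len 0.2347876255017876 c [ 0.68281497 -0.1230905   0.003     ] az y 1.3710524502113064 rib top [ 0.68012547 -0.12275203  0.036     ] [ 0.69117042 -0.12162636  0.02      ]
t 41.23 pos [0.6135 0.1462 0.1252] rot [ 0.9227  0.0256 -0.3845  0.0126] q [0.07 0.73 1.3  0.01 1.9  1.59] F [-0.9 -0.7  0.4] op 0.376
-0.19974387658359016
[0.631 0.079 0.156] T [-0.0167, 0.0911, -0.0418] W [-0.1226, 0.1638, -0.3] rows>=2.0
[0.648 0.012 0.188] T [-0.0384, 0.0873, -0.035] W [-0.1225, 0.1593, -0.2957] rows>=2.0
[ 0.665 -0.056  0.219] T [-0.0583, 0.0765, -0.0325] W [-0.1225, 0.1593, -0.2957] rows>=2.0
[ 0.683 -0.123  0.25 ] T [-0.0741, 0.0602, -0.0348] W [-0.1225, 0.1593, -0.2957] rows>=2.0
```

Call:
{"api": "arm_command", "payload": {"steps": [{"translation": [-0.0167,0.0911,-0.0418],"twist": [-0.1226,0.1638,-0.3],"fingers": 0.2},{"translation": [-0.0167,0.0911,-0.0418],"twist": [-0.1226,0.1638,-0.3],"fingers": 0.2},{"translation": [-0.0167,0.0911,-0.0418],"twist": [-0.1226,0.1638,-0.3],"fingers": 0.2}]}}

```text
time: 41.6
eef_pos: [0.6319, 0.0786, 0.1596]
tcp_rot: [0.935, 0.194, -0.297, 0.009]
contact_force: [0.2, -0.0, 0.0]
opening: 0.599
finger_force: 0.0
```

Call:
{"api": "arm_command", "payload": {"steps": [{"translation": [-0.0384,0.0873,-0.035],"twist": [-0.1225,0.1593,-0.2957],"fingers": 0.2},{"translation": [-0.0384,0.0873,-0.035],"twist": [-0.1225,0.1593,-0.2957],"fingers": 0.2},{"translation": [-0.0384,0.0873,-0.035],"twist": [-0.1225,0.1593,-0.2957],"fingers": 0.2}]}}

```text
time: 41.98
eef_pos: [0.6486, 0.0115, 0.1897]
tcp_rot: [0.913, 0.353, -0.204, 0.006]
contact_force: [0.1, 0.2, -0.2]
opening: 0.605
finger_force: 0.0
```

Call:
{"api": "arm_command", "payload": {"steps": [{"translation": [-0.0583,0.0765,-0.0325],"twist": [-0.1225,0.1593,-0.2957],"fingers": 0.2},{"translation": [-0.0583,0.0765,-0.0325],"twist": [-0.1225,0.1593,-0.2957],"fingers": 0.2},{"translation": [-0.0583,0.0765,-0.0325],"twist": [-0.1225,0.1593,-0.2957],"fingers": 0.2}]}}

```text
time: 42.35
eef_pos: [0.6658, -0.0557, 0.22]
tcp_rot: [0.86, 0.5, -0.104, 0.003]
contact_force: [-0.1, -0.6, 0.2]
opening: 0.598
finger_force: 0.0
```

Call:
{"api": "arm_command", "payload": {"steps": [{"translation": [-0.0741,0.0602,-0.0348],"twist": [-0.1225,0.1593,-0.2957],"fingers": 0.2},{"translation": [-0.0741,0.0602,-0.0348],"twist": [-0.1225,0.1593,-0.2957],"fingers": 0.2},{"translation": [-0.0741,0.0602,-0.0348],"twist": [-0.1225,0.1593,-0.2957],"fingers": 0.2},{"translation": [-0.0741,0.0602,-0.0348],"twist": [-0.1225,0.1593,-0.2957],"fingers": 0.2}]}}

```text
time: 42.85
eef_pos: [0.6833, -0.1209, 0.2494]
tcp_rot: [0.775, 0.632, -0.0, -0.001]
contact_force: [0.0, 0.3, 0.9]
opening: 0.598
finger_force: 0.0
```

```bash
python3 w.py w14 bar; python3 - <<'E'
from h import *
s,p=pickle.load(open('w.pkl','rb'))
im=p['pixels']; hs=cv2.cvtColor(im,cv2.COLOR_RGB2HSV)
for n,lo,hi,z in (('purple',(130,90,40),(160,255,255),.006),('gold',(10,110,80),(28,255,255),.036)):
    m=cv2.inRange(hs,lo,hi);cn,_=cv2.findContours(m,cv2.RETR_EXTERNAL,cv2.CHAIN_APPROX_NONE)
    for c in sorted(cn,key=cv2.contourArea)[-2:]:
        if cv2.contourArea(c)<150: continue
        W=np.array([atz(p,[y,x],z,s)[:2] for x,y in c[:,0]],np.float32)
        r=cv2.minAreaRect(W*1000); print(n,cv2.contourArea(c),cv2.boundingRect(c),np.round(r[0],1),np.round(r[1],1),round(r[2],1))
E
```

```text
t 42.85 pos [ 0.6833 -0.1209  0.2494] rot [ 7.75e-01  6.32e-01 -1.00e-04 -1.10e-03] q [-0.32  0.32  1.51  0.    1.32 -0.12] F [0.  0.3 0.9] op 0.598
bar []
purple 4125.0 (41, 0, 144, 57) [514.9  91.1] [ 53.1 147.4] 75.1
purple 7539.0 (304, 65, 36, 242) [ 684.6 -119.5] [267.8  35.2] 78.7
gold 576.0 (69, 0, 50, 24) [516.6  99.3] [15.7 48.2] 64.2
gold 906.5 (315, 167, 15, 68) [ 684.9 -117.6] [69.3 14.4] 78.8
```

```bash
python3 - <<'E'
from h import *
st();R=down(-.1964);c=np.array([.6848,-.1184,0]); plan([(c+[0,0,.08],R),(c+[0,0,.011],R)])
E
```

```text
t 42.95 pos [ 0.6836 -0.1209  0.2499] rot [ 7.742e-01  6.329e-01  3.000e-04 -5.000e-04] q [-0.32  0.32  1.51  0.    1.32 -0.12] F [ 0.3 -0.3 -0.3] op 0.602
[ 0.685 -0.118  0.08 ] T [0.0033, 0.001, 0.2266] W [-0.0004, -0.0011, -0.0036] rows>=2.7
[ 0.685 -0.118  0.011] T [0.0, 0.0, 0.092] W [0.0, 0.0, 0.0] rows>=1.1
```

Call:
{"api": "arm_command", "payload": {"steps": [{"translation": [0.0033,0.001,0.08],"twist": [0,0,-0.0036],"fingers": 0.2},{"translation": [0.0033,0.001,0.16],"twist": [0,0,-0.0036],"fingers": 0.0},{"translation": [0.0033,0.001,0.2266],"twist": [0,0,-0.0036],"fingers": 0.0},{"translation": [0.0033,0.001,0.2266],"twist": [0,0,-0.0036],"fingers": 0.0},{"translation": [0.0033,0.001,0.2266],"twist": [0,0,-0.0036],"fingers": 0.0}], "grip_force": 90}}

```text
time: 43.58
eef_pos: [0.6871, -0.1204, 0.0839]
tcp_rot: [0.773, 0.635, 0.002, 0.002]
contact_force: [-0.0, 0.6, 1.3]
opening: 0.498
finger_force: 0.0
```

Call:
{"api": "arm_command", "payload": {"steps": [{"translation": [0,0,0.04],"twist": [0,0,0],"fingers": 0.0},{"translation": [0,0,0.075],"twist": [0,0,0],"fingers": 0.0},{"translation": [0,0,0.088],"twist": [0,0,0],"fingers": 0.0},{"translation": [0,0,0.092],"twist": [0,0,0],"fingers": 0.0},{"translation": [0,0,0.092],"twist": [0,0,0],"fingers": 0.0}]}}

```text
time: 44.2
eef_pos: [0.6872, -0.1212, 0.015]
tcp_rot: [0.773, 0.634, 0.002, 0.002]
contact_force: [-0.5, 0.9, -0.1]
opening: 0.498
finger_force: 0.0
```

Call:
{"api": "arm_command", "payload": {"steps": [{"translation": [0,0,0],"twist": [0,0,0],"fingers": -1},{"translation": [0,0,0],"twist": [0,0,0],"fingers": -1},{"translation": [0,0,0],"twist": [0,0,0],"fingers": -1},{"translation": [0,0,0],"twist": [0,0,0],"fingers": -1},{"translation": [0,0,0],"twist": [0,0,0],"fingers": -1}]}}

```text
time: 44.82
eef_pos: [0.687, -0.1212, 0.0145]
tcp_rot: [0.773, 0.634, 0.002, 0.002]
contact_force: [-0.0, 0.6, 5.6]
opening: 0.162
finger_force: 89.5
```

```bash
python3 - <<'E'
from h import *
s=st();p=np.array(s['eef_pos']);R=down(-.1964);Rt=down(TR[2]);up=(p+[0,0,.2],R)
off=p[:2]-[.6848,-.1184]; print(off)
e=(np.r_[TR[:2],p[2]+.16],Rt)
e2=(np.r_[TR[:2],p[2]+.20],Rt)
plan([up,mid(up,e2,.5),e2])
E
```

```text
t 44.83 pos [ 0.687  -0.1212  0.0145] rot [0.773  0.6344 0.0022 0.0022] q [-0.32  0.56  1.63  0.    0.94 -0.13] F [-0.   0.6  5.6] op 0.162
[ 0.0021925  -0.00275667]
[ 0.687 -0.121  0.215] T [0.0002, 0.0017, -0.2667] W [0.0059, -0.0007, 0.0001] rows>=3.2
[0.602 0.047 0.215] T [0.1981, -0.1545, 0.0] W [0.0, 0.0, -0.1225] rows>=3.0
[0.518 0.216 0.215] T [0.2162, -0.1279, 0.0] W [0.0, 0.0, -0.1225] rows>=3.0
```

Call:
{"api": "arm_command", "payload": {"steps": [{"translation": [0,0.0017,-0.03],"twist": [0,0,0],"fingers": -1},{"translation": [0,0.0017,-0.1],"twist": [0,0,0],"fingers": -1},{"translation": [0,0.0017,-0.18],"twist": [0,0,0],"fingers": -1},{"translation": [0,0.0017,-0.2667],"twist": [0,0,0],"fingers": -1},{"translation": [0,0.0017,-0.2667],"twist": [0,0,0],"fingers": -1}]}}

```text
time: 45.45
eef_pos: [0.6898, -0.1221, 0.2227]
tcp_rot: [0.773, 0.634, 0.006, 0.007]
contact_force: [0.7, -0.3, -0.3]
opening: 0.166
finger_force: 88.6
```

Call:
{"api": "arm_command", "payload": {"steps": [{"translation": [0.1,-0.077,0],"twist": [0,0,-0.06],"fingers": -1},{"translation": [0.198,-0.1545,0],"twist": [0,0,-0.1225],"fingers": -1},{"translation": [0.198,-0.1545,0],"twist": [0,0,-0.1225],"fingers": -1},{"translation": [0.198,-0.1545,0],"twist": [0,0,-0.1225],"fingers": -1},{"translation": [0.198,-0.1545,0],"twist": [0,0,-0.1225],"fingers": -1}]}}

```text
time: 46.08
eef_pos: [0.6015, 0.0471, 0.2123]
tcp_rot: [0.73, 0.683, 0.001, 0.001]
contact_force: [-0.1, -0.8, -1.2]
opening: 0.168
finger_force: 88.6
```

Call:
{"api": "arm_command", "payload": {"steps": [{"translation": [0.1,-0.06,0],"twist": [0,0,-0.06],"fingers": -1},{"translation": [0.2162,-0.1279,0],"twist": [0,0,-0.1225],"fingers": -1},{"translation": [0.2162,-0.1279,0],"twist": [0,0,-0.1225],"fingers": -1},{"translation": [0.2162,-0.1279,0],"twist": [0,0,-0.1225],"fingers": -1},{"translation": [0.2162,-0.1279,0],"twist": [0,0,-0.1225],"fingers": -1}]}}

```text
time: 46.7
eef_pos: [0.518, 0.2144, 0.2123]
tcp_rot: [0.686, 0.728, 0.001, 0.002]
contact_force: [0.9, -0.4, -1.0]
opening: 0.162
finger_force: 88.6
```

```bash
python3 w.py w15 bar hook_left; python3 - <<'E'
from h import *
a=read_camera('scene');b=read_camera('top');pickle.dump((a,b),open('ab3.pkl','wb'))
s,p=pickle.load(open('w.pkl','rb'))
im=np.vstack([cv2.resize(p['pixels'],(520,390)),np.hstack([cv2.resize(a['pixels'][140:290,340:540],(260,195)),cv2.resize(b['pixels'][140:290,110:310],(260,195))])])
cv2.imwrite('pics/c6.png',im[:,:,::-1])
E
```

```text
t 46.7 pos [0.518  0.2144 0.2123] rot [0.6858 0.7278 0.0013 0.0018] q [ 0.21  0.05  1.88 -0.    1.21  0.15] F [ 0.9 -0.4 -1. ] op 0.162
bar [([181, 318], 0.94), ([236, 278], 0.69)]
hook_left []
```

View pics/c6.png

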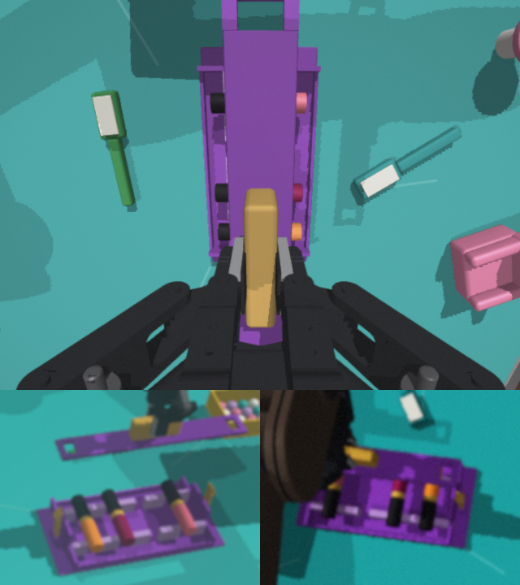

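```bash
cat > inhand.py <<'E'
from h import *
s,p=pickle.load(open('w.pkl','rb'))
hs=cv2.cvtColor(p['pixels'],cv2.COLOR_RGB2HSV).astype(int);im=p['pixels'].astype(int)
T=Rn.from_quat(s['tcp_rot']).as_matrix()
ztop=s['eef_pos'][2]-.0085
tool=lambda rc,z:T.T@(atz(p,rc,z,s)-s['eef_pos'])*1000
pur=(hs[:,:,0]>130)&(hs[:,:,0]<162)&(hs[:,:,1]>80)
for col in (312,320,328): 
    c=pur[:120,col]; print(col,''.join('#' if v else '.' for v in c[:60]))
r=np.where(pur[:60,320])[0]
for row in (60,90,120,150,180,205):
    g=np.abs(np.diff(im[row,:,:].sum(1)))
    l=250+g[250:300].argmax()+.5; rr=340+g[340:395].argmax()+.5
    print(row,l,rr,'tool L,R',tool([row,l],ztop)[:2].round(1),tool([row,rr],ztop)[:2].round(1))
gold=(hs[:,:,0]>10)&(hs[:,:,0]<28)&(hs[:,:,1]>90)
ys,xs=np.where(gold[200:440,290:350]);print('rib rows',ys.min()+200,ys.max()+200)
for rw in (r[np.where(r<60)[0]].tolist() and [ys.min()+200]): print('rib far end tool',tool([rw+8,320],ztop+.030))
for rw in (30,32,34,36,38): print(rw,tool([rw,320],ztop).round(1))
E
python3 inhand.py
```

```text
312 #.....................................######################
320 #.....................................######################
328 #.....................................######################
60 274.5 366.5 tool L,R [104.5 -17.7] [104.6  17.9]
90 273.5 390.5 tool L,R [ 93.5 -18.5] [93.7 27.7]
120 258.5 364.5 tool L,R [ 82.2 -24.9] [82.1 17.8]
150 251.5 368.5 tool L,R [ 70.3 -28.4] [70.3 19.9]
180 253.5 383.5 tool L,R [ 57.9 -28.2] [57.9 26.7]
205 278.5 377.5 tool L,R [ 47.1 -18. ] [47.1 24.7]
rib rows 232 402
rib far end tool [ 41.24748824  -0.09048579 -21.53524937]
30 [ 1.151e+02 -1.000e-01  8.400e+00]
32 [ 1.144e+02 -1.000e-01  8.400e+00]
34 [ 1.137e+02 -1.000e-01  8.400e+00]
36 [ 1.13e+02 -1.00e-01  8.40e+00]
38 [ 1.123e+02 -1.000e-01  8.400e+00]
```

```bash
python3 - <<'E'
from h import *
s,p=pickle.load(open('w.pkl','rb'))
hs=cv2.cvtColor(p['pixels'],cv2.COLOR_RGB2HSV).astype(int)
pur=(hs[:,:,0]>128)&(hs[:,:,0]<165)&(hs[:,:,1]>80)
inv=lambda X:Rn.from_euler('z',-TR[2]).apply(X-[TR[0],TR[1],0])*1000
for col in (252,257,262,267,374,379,384):
    r=np.where(pur[:200,col])[0][0]; print(col,r,inv(atz(p,[r-.5,col],.006,s)).round(1))
for row in (62,66,70,74):
    c=np.where(pur[row])[0]; print(row,c[0],c[-1],inv(atz(p,[row,c[0]-.5],.006,s)).round(1),inv(atz(p,[row,c[-1]+.5],.006,s)).round(1))
Rt=down(TR[2]); 
plan([(np.r_[TR[:2],.2123]-.0005*Rt[:,0],Rt)])
E
```

```text
252 58 [-59.9 135.3   6. ]
257 58 [-55.5 135.2   6. ]
262 58 [-51.  135.2   6. ]
267 58 [-46.5 135.1   6. ]
374 58 [ 49.  135.2   6. ]
379 58 [ 53.5 135.2   6. ]
384 58 [ 58.  135.3   6. ]
62 247 389 [-65.1 131.6   6. ] [ 63.1 131.6   6. ]
66 248 389 [-64.3 128.2   6. ] [ 63.3 128.2   6. ]
70 248 389 [-64.5 124.9   6. ] [ 63.4 124.8   6. ]
74 248 389 [-64.7 121.5   6. ] [ 63.6 121.4   6. ]
[0.518 0.215 0.212] T [0.0013, -0.0001, 0.0] W [0.0038, 0.0002, -0.0022] rows>=0.0
```

Call:
{"api": "arm_command", "payload": {"steps": [{"translation": [0.0013,-0.0007,0.05],"twist": [0,0,-0.0022],"fingers": -1},{"translation": [0.0013,-0.0007,0.1],"twist": [0,0,-0.0022],"fingers": -1},{"translation": [0.0013,-0.0007,0.14],"twist": [0,0,-0.0022],"fingers": -1},{"translation": [0.0013,-0.0007,0.149],"twist": [0,0,-0.0022],"fingers": -1},{"translation": [0.0013,-0.0007,0.149],"twist": [0,0,-0.0022],"fingers": -1}], "grip_force": 120}}

```text
time: 47.58
eef_pos: [0.5174, 0.216, 0.101]
tcp_rot: [0.685, 0.729, 0.002, 0.001]
contact_force: [0.3, -0.0, -0.9]
opening: 0.157
finger_force: 120.0
```

```bash
python3 w.py w16; sed -i 's/^for row in.*$/for row in ():/' inhand.py; python3 inhand.py; python3 - <<'E'
from h import *
s=st(); Rt=down(TR[2]); plan([(np.r_[TR[:2],.080]-.0005*Rt[:,0]-.0006*Rt[:,1],Rt),(np.r_[TR[:2],.060]-.0005*Rt[:,0]-.0006*Rt[:,1],Rt)])
E
```

```text
t 47.58 pos [0.5174 0.216  0.101 ] rot [0.6849 0.7286 0.0015 0.0015] q [ 0.21  0.18  1.96 -0.    1.    0.15] F [ 0.3 -0.  -0.9] op 0.157
312 #.....................................######################
320 #.....................................######################
328 #.....................................######################
rib rows 232 402
rib far end tool [ 41.23624579  -0.08887187 -21.50295676]
30 [ 1.152e+02 -1.000e-01  8.500e+00]
32 [ 1.145e+02 -1.000e-01  8.500e+00]
34 [ 1.138e+02 -1.000e-01  8.500e+00]
36 [ 1.13e+02 -1.00e-01  8.50e+00]
38 [ 1.123e+02 -1.000e-01  8.500e+00]
t 47.62 pos [0.518  0.2163 0.1019] rot [0.6848 0.7287 0.0023 0.002 ] q [ 0.22  0.18  1.96 -0.    1.    0.15] F [-0.6  0.2 -0.8] op 0.159
[0.517 0.215 0.08 ] T [-0.0017, -0.0014, 0.0292] W [0.0058, -0.0003, 0.0018] rows>=0.4
[0.517 0.215 0.06 ] T [0.0, 0.0, 0.0267] W [0.0, 0.0, 0.0] rows>=0.3
```

Call:
{"api": "arm_command", "payload": {"steps": [{"translation": [-0.001,-0.001,0.01],"twist": [0.004,0,0.0018],"fingers": -1},{"translation": [-0.001,-0.001,0.02],"twist": [0.004,0,0.0018],"fingers": -1},{"translation": [-0.001,-0.001,0.028],"twist": [0.004,0,0.0018],"fingers": -1},{"translation": [-0.001,-0.001,0.028],"twist": [0.004,0,0.0018],"fingers": -1}]}}

```text
time: 48.12
eef_pos: [0.5159, 0.2155, 0.079]
tcp_rot: [0.685, 0.728, -0.001, -0.0]
contact_force: [-1.3, -0.6, -0.4]
opening: 0.159
finger_force: 120.5
```

Call:
{"api": "arm_command", "payload": {"steps": [{"translation": [0,0,0.006],"twist": [0,0,0],"fingers": -1},{"translation": [0,0,0.012],"twist": [0,0,0],"fingers": -1},{"translation": [0,0,0.016],"twist": [0,0,0],"fingers": -1},{"translation": [0,0,0.02],"twist": [0,0,0],"fingers": -1},{"translation": [0,0,0.02],"twist": [0,0,0],"fingers": -1}]}}

```text
time: 48.75
eef_pos: [0.5164, 0.2155, 0.0646]
tcp_rot: [0.685, 0.728, 0.0, 0.0]
contact_force: [-0.3, -2.8, 2.0]
opening: 0.158
finger_force: 120.8
```

Call:
{"api": "arm_command", "payload": {"steps": [{"translation": [0,0,0.003],"twist": [0,0,0],"fingers": -1},{"translation": [0,0,0.006],"twist": [0,0,0],"fingers": -1},{"translation": [0,0,0.008],"twist": [0,0,0],"fingers": -1},{"translation": [0,0,0.008],"twist": [0,0,0],"fingers": -1}]}}

```text
time: 49.25
eef_pos: [0.5166, 0.2155, 0.0645]
tcp_rot: [0.685, 0.728, -0.002, -0.001]
contact_force: [-13.2, -6.5, 31.2]
opening: 0.152
finger_force: 125.2
```

Call:
{"api": "arm_command", "payload": {"steps": [{"translation": [0,0,-0.008],"twist": [0,0,0],"fingers": -1},{"translation": [0,0,-0.008],"twist": [0,0,0],"fingers": -0.3},{"translation": [0,0,-0.008],"twist": [0,0,0],"fingers": -0.1},{"translation": [0,0,-0.008],"twist": [0,0,0],"fingers": -0.1},{"translation": [0,0,-0.008],"twist": [0,0,0],"fingers": -0.1}]}}

```text
time: 49.88
eef_pos: [0.5161, 0.2156, 0.0642]
tcp_rot: [0.685, 0.728, -0.0, -0.0]
contact_force: [0.7, -0.1, 0.6]
opening: 0.449
finger_force: 0.0
```

Call:
{"api": "arm_command", "payload": {"steps": [{"translation": [0,0,-0.05],"twist": [0,0,0],"fingers": -0.1},{"translation": [0,0,-0.1],"twist": [0,0,0],"fingers": -0.1},{"translation": [0,0,-0.18],"twist": [0,0,0],"fingers": -0.1},{"translation": [0,0,-0.25],"twist": [0,0,0],"fingers": -0.1},{"translation": [0,0,-0.25],"twist": [0,0,0],"fingers": -0.1}]}}

```text
time: 50.5
eef_pos: [0.5192, 0.2163, 0.2586]
tcp_rot: [0.685, 0.728, 0.005, 0.003]
contact_force: [0.1, 0.4, -1.2]
opening: 0.451
finger_force: 0.0
```

```bash
python3 w.py w17 bar; python3 - <<'E'
from h import *
s,p=pickle.load(open('w.pkl','rb'));a=read_camera('scene');b=read_camera('top')
X=tray([[.018,.1345,.056],[-.018,.1345,.056],[.018,-.1345,.056],[-.018,-.1345,.056]])
A=a['pixels'].copy();B=p['pixels'].copy()
for im,q in((A,proj(a,X)),(B,proj(p,X,s))):
    for r,c in q:
        if 0<=r<480 and 0<=c<640: cv2.circle(im,(int(round(c)),int(round(r))),1,(0,255,0),-1)
im=np.vstack([np.hstack([cv2.resize(B,(400,300)),cv2.resize(A[170:290,370:530],(400,300))]),np.hstack([cv2.resize(b['pixels'][150:270,110:270],(400,300)),cv2.resize(b['pixels'][180:330,420:620],(400,300))])])
cv2.imwrite('pics/c7.png',im[:,:,::-1])
E
```

```text
t 50.5 pos [0.5192 0.2163 0.2586] rot [0.6853 0.7283 0.0048 0.0033] q [ 0.21  0.01  1.83 -0.    1.28  0.15] F [ 0.1  0.4 -1.2] op 0.451
bar [([189, 316], 0.76)]
```

View pics/c7.png

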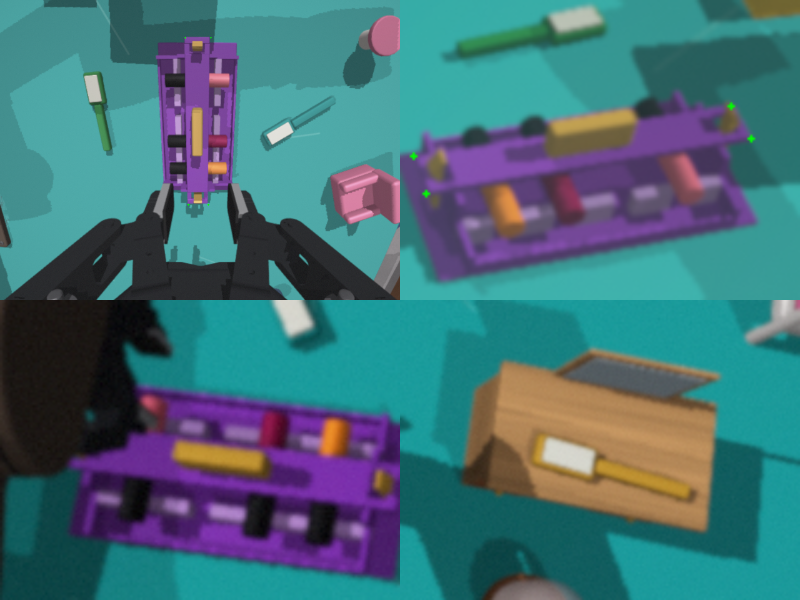

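```bash
python3 -c "from plant import *; print(sign_off())"
```

```text
the job is handed in; nothing more can be done
None
```

The job is handed in, though the hand-in gave no verdict. My last pictures show the gold brush flat on the dressing table, the three lipsticks present (pink, plum, orange) each lying in a groove, and the bar home with both hooks through its slots. The dome was not touched, as far as I can tell. While I gripped the pink lipstick, the gripper leaned on the fixed dressing table with about 19 N, under the 40 N limit.

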